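# Stock the push-latch drawer and scrape the sorting board clean

### The job

Press the front of the small latched drawer on the bench so that it comes out, put every brass fitting from the sorting board into its tray, and press the tray shut so that it stays latched when you let go. Then take the scraper block, push all the small brass offcuts off the board into the trough at its end (never pinch or press them with the fingers), and stand the scraper back in its rest. Leave the other things on the bench where they are.

Things in the scene. Friction and masses are not known exactly. Their poses are not given: they have to be found in the camera images.
- tray (a joint): Push-push drawer tray. Value in m: about 0 (within 1 mm) = latched shut, 0.096 = fully out, negative = pressed in past the latched place (stop at about -0.0105 when being latched, -0.0125 when being unlatched). A 3 to 4.5 N spring pushes it out. Latched: press the front fully in until it stops (about 5 N, 10 N at the stop) and let go, and it comes out by itself within 1 s.
- tray_front (a point): Centre of the outer face of the tray's front panel (panel 204 wide, 56 high, 10 thick; this point is 49 mm above the table). Moves with the tray. Its x axis points inwards (the pressing direction), y along the panel, z up.
- tray_floor (a point): Centre of the tray's inner floor, 25 mm above the table, 56 mm behind the front face; moves with the tray, axes as tray_front. Inside 92 (x) by 176 (y); side and rear walls 28 high above this floor, front panel 52. Fully out, the whole tray is clear of the housing, whose 90 mm high front begins 14 mm beyond the tray's rear wall.
- board_top (a point): Centre of the top of the aluminium sorting board (fixed), 45 mm above the table. Clear surface 190 (x) by 240 (y); lips 8 wide, 10 high along both x edges and the +y edge; the -y edge is open and ends at the catch trough. Axes: x across, y along the board away from the trough, z up.
- trough (a point): Centre of the inner floor of the brown catch trough (fixed to the board's -y end, 4 mm above the table, 157 mm from board_top along the board's -y). Inside 196 (x) by 70 (y); its outer wall stands 60 mm above the table. Same axes as board_top.
- rest: Scraper rest (fixed): brown shallow steel dish, 166 (x) by 72 (y) outside, walls 4 thick and 16 high, floor 4 thick. Origin under its centre, on the table.
- scraper: Scraper block: black base with a rubber foot 120 (x) by 40 (y) by 24 high, with a wooden grip on top 70 (x) by 24 (y), from 24 to 60 mm above the underside. About 0.28 kg. Origin at the centre of its underside, z up; it starts standing in the rest, its long side along the rest's.
- fitting0: Brass fitting: hexagonal foot 29 across and 16 high, with a round stub 18 in diameter above it, 30 high in all, about 90 g. Origin at the centre of its underside, z along its axis towards the stub. Starts upright on the sorting board; three or four are present.
- fitting1: Brass fitting: hexagonal foot 29 across and 16 high, with a round stub 18 in diameter above it, 30 high in all, about 90 g. Origin at the centre of its underside, z along its axis towards the stub. Starts upright on the sorting board; three or four are present.
- fitting2: Brass fitting: hexagonal foot 29 across and 16 high, with a round stub 18 in diameter above it, 30 high in all, about 90 g. Origin at the centre of its underside, z along its axis towards the stub. Starts upright on the sorting board; three or four are present.
- fitting3: Brass fitting: hexagonal foot 29 across and 16 high, with a round stub 18 in diameter above it, 30 high in all, about 90 g. Origin at the centre of its underside, z along its axis towards the stub. Starts upright on the sorting board; three or four are present.
- chip0: Brass offcut, flat round slug, 18 in diameter and 7 thick, 12 g, loose on the sorting board. Origin at the centre of its underside. Three to six are present.
- chip1: Brass offcut, flat rectangular piece, 15 by 13 and 7 thick, 12 g, loose on the sorting board. Origin at the centre of its underside. Three to six are present.
- chip2: Brass offcut, flat round slug, 12 in diameter and 7 thick, 12 g, loose on the sorting board. Origin at the centre of its underside. Three to six are present.
- chip3: Brass offcut, flat rectangular piece, 17 by 13 and 7 thick, 12 g, loose on the sorting board. Origin at the centre of its underside. Three to six are present.
- chip4: Brass offcut, flat round slug, 14 in diameter and 7 thick, 12 g, loose on the sorting board. Origin at the centre of its underside. Three to six are present.
- chip5: Brass offcut, flat rectangular piece, 16 by 13 and 7 thick, 12 g, loose on the sorting board. Origin at the centre of its underside. Three to six are present.
- carton: Small cardboard carton, 70 by 90 by 60, loose on the bench; not part of the job, to be left where it is.
- sleeve: Dark tube, 64 in diameter and 85 high, loose on the bench; not part of the job, to be left where it is.
- driver: Screwdriver, loose on the bench; not part of the job, to be left where it is.
- tape: Roll of tape, 80 in diameter, 24 high, loose on the bench; not part of the job, to be left where it is.
- elbow: Brass elbow, loose on the bench; not part of the job, to be left where it is.
- spanner: Spanner, loose on the bench; not part of the job, to be left where it is.
- housing: Housing of the drawer, fixed: low brown steel box 170 (x) by 226 (y) by 90 high, origin under its centre, front towards -x. When the tray is out: push it in until it stops (about 10 mm past the latched place), then let go: it springs back to 0 and stays. Not pressed fully, it comes out again; a full press on a latched tray unlatches it. Keep the hand clear as it comes out.
There are look-alikes about, which are no part of the job. What is shaped like the fitting2 but pink is not meant.

How it is judged:
By the outcome, as a careful person would: the job done as asked, in the order asked, and still so for the second after the job is handed in, with the robot touching nothing.
Of fitting0, fitting1, fitting2, fitting3 only 3 to 4 are there at a start; the rules pass over those that are not, and their reading is None.
Of chip0, chip1, chip2, chip3, chip4, chip5 only 3 to 6 are there at a start; the rules pass over those that are not, and their reading is None.
At some moment in a run one of fitting0, fitting1, fitting2, fitting3, scraper may be knocked a few centimetres aside while the robot is not near it.
Once in a run the grip may slacken for a moment while it holds something.
It also fails if it takes over 200 s, if anything falls off the work surface, if the arm or the gripper's body presses on something with over 40 N, if the wrist force passes 120 N, or if a joint passes its speed limit or range.

### The arm

A 6-joint arm with a two-finger parallel gripper is mounted at the origin on the work surface. World frame = base frame: x ahead of the robot, y to its left, z up, the work surface at z = 0. Lengths are in m, angles in rad, forces in N, time in s.
With the tool pointing down it reaches from about 0.375 to 0.975 m from the base axis. Payload 3.8 kg.
Tool frame: the origin (TCP) lies midway between the tips of the shut fingers; the grasp point (between the pads) lies 19 mm behind it; z points along the fingers, y is the direction in which the jaws open and shut (so a half turn about z gives the same grasp; the last joint's range is limited). The gripper opens to 85 mm and grips with 20 to 120 N. Pads are 22 mm wide; open, the fingers measure 114 mm over their backs; the gripper's body (76 mm by 85 mm) begins 54 mm behind the grasp point. The pads swing forward as they close: fully open they stand 13 mm farther back than shut.
Start: joints at [-1.188, 0.264, 1.604, -0, 1.274, -0.037], TCP at [0.275, -0.616, 0.231] pointing down, gripper open.
Joint ranges: [-2.63, 2.63], [-0.94, 2.18], [0.31, 2.57], [-1.31, 4.45], [0, 2.66], [-2.55, 2.55]. Speed limits (rad/s): [2.57, 2.57, 3.14, 3.14, 3.14, 3.14].

### API

Orientations are given as a rotation vector (axis times angle).
In Python, from workcell import bot gives the robot as it stands.
- The arm moves only by the tool arm_command, never from a script. Its argument "targets" is text: rows parted by semicolons, each of 7 numbers parted by spaces: the shift along the tool's x, y, z in mm, then the turn, a rotation vector about the tool's x, y, z in degrees, then the opening, from 0 (shut) to 1 (fully open). A call has 1 to 10 rows; each row is the pose to reach, as a shift and turn from the pose commanded when the call began, along the tool's axes at that moment; what a row does not reach only later rows make up. A row lasts 1/12 s, in which the tool goes at most 41.7 mm and 7.16 degrees, less where a joint would pass 70% of its speed; a pose out of reach is approached as far as the arm can. A call with a gripper value outside its range is refused whole. The fingers move at their own pace and stop on an object; "newtons" is the grip in N (left out, the last holds). Time passes only in rows, so rows that repeat a pose let the fingers close. It gives the time, the measured TCP pose, the force and the opening at its end, in the units of the state.
- bot.read_state(): the state, without advancing time (a new reading comes with each control period).
- bot.read_camera(name): name is "scene" or "top" or "wrist"; returns (picture, depth): 384x512x3 uint8, blue, green, red; 384x512 float32, m along the optical axis (not along the pixel's ray), 0 where there is no reading.
- bot.camera_params(name): a dict with "fov_y" (degrees; the focal length in pixels is half the picture's height over the tangent of half this angle, whatever the lens; pixels are square), "cx", "cy" (the principal point, pixels), "k1" (the pictures are not rectified: a ray, as slopes to the right and down, at radius r is drawn at 1 + k1 r^2 times it, then the intrinsics apply), "xyz" and "rotation" of the camera in the world; the wrist camera has in their place "T_tool_cam" (4x4, takes a point from camera to tool coordinates, whose origin is the TCP and whose axes are the flange's). Camera axes: x right, y up, looking along -z (the intrinsics and any distortion apply to the point x, -y, -z); pixel columns grow to the right and rows downward; lengths in m; the calibration is good to about 2 mm. A picture is of the moment at which its call begins: read the wrist's pose just before it. camera_params takes no time and is no camera call.
- bot.finish_job(): hands the job in, once; it reports no verdict.
The state is a dict: "time": time; "q": joint angles; "joint_vel": joint speeds; "joint_torque": joint torques, N m; "tool_pos": TCP position; "tcp_rot": TCP orientation; "wrist_force": force on the tool from outside, world axes, zero at the start; "torque": the same for the moment, N m; "width": opening from 0.0 (shut) to 1.0 (fully open).
Only numpy, scipy, OpenCV 4.12 (cv2) and the standard library are available. Lean on these libraries where they do the work, as an engineer would, in place of code of your own. Each camera call takes 0.05 s, during which the arm holds its last target.

## Working session

There is one attempt and no reset: what is moved stays moved. The work goes in short steps, Python scripts to look and compute and a tool call to move; the robot and the scene stay as the last step left them, time stands still between calls to the robot, and variables do not carry over. Pictures are saved under pics/ and viewed, and the job is handed in when it is done.

Besides the shell and the picture viewer there is one more tool, called after "Call:" as a command line: name --argument value ..., lists and objects as JSON in quotes. arm_command: Moves the arm, as the interface text tells. Its arguments: {"type":"object","properties":{"targets":{"type":"string"},"newtons":{"type":"number"}},"required":["targets"]}

```bash
mkdir -p pics; ls
cat > h.py <<'E'
import numpy as np, cv2
from scipy.spatial.transform import Rotation as R
from workcell import bot
def grab(n,name):
    im,d=bot.read_camera(n); cv2.imwrite(f'pics/{name}.png',im); np.save(f'pics/{name}.npy',d); return im,d
def f_of(p): return 192/np.tan(np.radians(p['fov_y'])/2)
def camT(n,st=None):
    p=bot.camera_params(n)
    if n=='wrist':
        T=np.eye(4);T[:3,:3]=R.from_rotvec(st['tcp_rot']).as_matrix();T[:3,3]=st['tool_pos']
        return T@np.array(p['T_tool_cam'])
    T=np.eye(4);r=np.array(p['rotation'])
    T[:3,:3]=r if r.shape==(3,3) else R.from_rotvec(r).as_matrix();T[:3,3]=p['xyz'];return T
def slopes(n,uv):
    p=bot.camera_params(n);f=f_of(p);uv=np.atleast_2d(np.array(uv,float))
    d=(uv-[p['cx'],p['cy']])/f; s=d.copy()
    for _ in range(30): s=d/(1+p['k1']*(s**2).sum(1,keepdims=True))
    return s
def ray(n,uv,T):
    s=slopes(n,uv); return np.c_[s[:,0],-s[:,1],-np.ones(len(s))]@T[:3,:3].T
def onplane(n,uv,z,T):
    r=ray(n,uv,T);o=T[:3,3];return o+r*((z-o[2])/r[:,2])[:,None]
def cloud(n,d,T):
    v,u=np.mgrid[0:384,0:512];uv=np.c_[u.ravel(),v.ravel()]
    return (T[:3,3]+ray(n,uv,T)*d.ravel()[:,None]).reshape(384,512,3)
def proj(n,P,T):
    p=bot.camera_params(n);f=f_of(p);q=(np.atleast_2d(P)-T[:3,3])@T[:3,:3]
    s=np.c_[q[:,0],-q[:,1]]/(-q[:,2:]);s=s*(1+p['k1']*(s**2).sum(1,keepdims=True));return s*f+[p['cx'],p['cy']]
E
python3 - <<'E'
from h import *
print(bot.read_state())
for n in ['scene','top','wrist']: print(n,bot.camera_params(n)); grab(n,n+'0')
E
```

```text
pics
{'time': 0.0, 'q': array([-1.18794973e+00,  2.64733000e-01,  1.60536204e+00,  3.60321035e-05,
        1.27366091e+00, -3.69206116e-02]), 'joint_vel': array([ 0.00026008, -0.00013765,  0.00021041, -0.00131395, -0.00131331,
        0.00028585]), 'joint_torque': array([-1.69805582e-03, -5.15121567e+01, -3.67311358e+01,  4.99153828e-05,
        1.30019942e-02,  2.02878158e-05]), 'tool_pos': array([ 0.27482586, -0.61574132,  0.22998203]), 'tcp_rot': array([-3.07056431e+00, -6.54076963e-01,  5.31163623e-04]), 'wrist_force': array([0.94146232, 0.13296451, 1.23268313]), 'torque': array([-0.02562126,  0.01470052, -0.01165696]), 'width': 0.9987435582932891}
scene {'fov_y': 48.796601782052406, 'cx': 255.42620351108064, 'cy': 188.70854509037915, 'k1': -0.008944066153848046, 'xyz': array([ 1.45310798, -0.33101793,  0.71040626]), 'rotation': array([0.86242897, 0.59150764, 1.04857703])}
top {'fov_y': 46.838955296001345, 'cx': 255.4274009861178, 'cy': 197.03050819004503, 'k1': -0.12415332963607432, 'xyz': array([0.44455039, 0.0230564 , 1.51282516]), 'rotation': array([ 0.06483786, -0.0662474 , -1.54985033])}
wrist {'fov_y': 69.92013070289786, 'cx': 253.4749066425375, 'cy': 195.9926249534792, 'k1': -0.028042058536157117, 'T_tool_cam': array([[ 5.70084547e-04,  9.65617634e-01,  2.59965882e-01,
         6.62819273e-02],
       [ 9.99998741e-01, -1.65538506e-04, -1.57804142e-03,
         2.90255935e-05],
       [-1.48075026e-03,  2.59966454e-01, -9.65616513e-01,
        -1.41342111e-01],
       [ 0.00000000e+00,  0.00000000e+00,  0.00000000e+00,
         1.00000000e+00]])}
```

View pics/scene0.png

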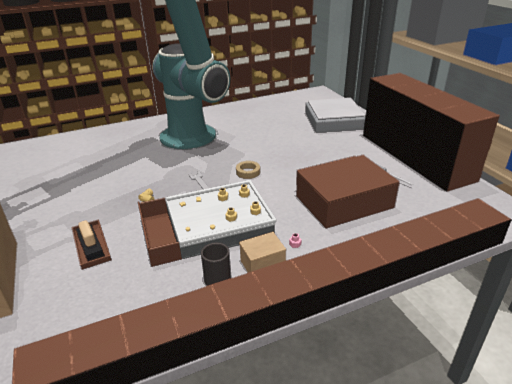

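View pics/top0.png

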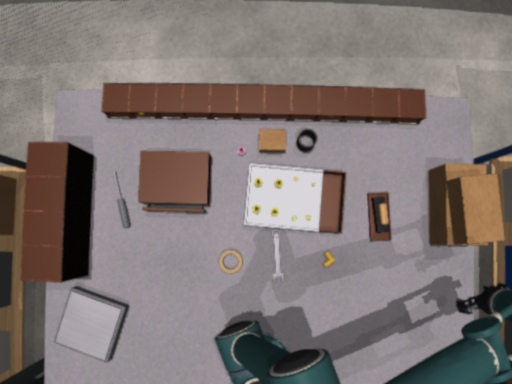

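View pics/wrist0.png

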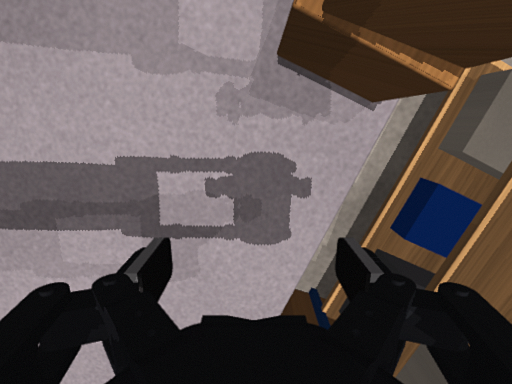

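Run:
```python
from h import *
im=cv2.imread('pics/top0.png');d=np.load('pics/top0.npy');T=camT('top')
P=cloud('top',d,T)
a=cv2.resize(im[155:245,235:400],None,fx=4.8,fy=4.8,interpolation=cv2.INTER_CUBIC);cv2.imwrite('pics/z0.png',a)
a=cv2.resize(im[140:240,100:250],None,fx=5,fy=5,interpolation=cv2.INTER_CUBIC);cv2.imwrite('pics/z1.png',a)
for uv in [(100,230),(300,250),(175,178),(175,208),(285,198),(335,200),(370,217),(384,214),(325,100)]: print(uv,P[uv[1],uv[0]].round(4))
def rect(mask,z,name):
    m=mask.astype(np.uint8); n,l,s,c=cv2.connectedComponentsWithStats(m)
    for i in range(1,n):
        if s[i,4]<25: continue
        ys,xs=np.where(l==i)
        q=P[ys,xs]
        r=cv2.minAreaRect((q[:,:2]*1000).astype(np.float32)); print(name,i,s[i,4],c[i].round(1),[np.round(x,1) for x in r],'z',np.median(q[:,2]).round(4))
Z=P[...,2]
rect((abs(Z-0.09)<.008)&(P[...,1]>0.1),.09,'housing')
hsv=cv2.cvtColor(im,cv2.COLOR_BGR2HSV)
white=(hsv[...,1]<40)&(hsv[...,2]>195)
rect(white,0,'board')
S=np.zeros_like(Z,bool);S[160:250,235:410]=1
brass=(hsv[...,1]>110)&(hsv[...,0]>15)&(hsv[...,0]<35)&S
rect(brass,0,'brass')
br=(hsv[...,0]<15)&(hsv[...,1]>60)&S
rect(br,0,'brown')
```

```text
(100, 230) [ 4.463e-01  5.583e-01 -5.000e-04]
(300, 250) [ 0.3937 -0.1322  0.0006]
(175, 178) [0.6205 0.285  0.0913]
(175, 208) [0.5238 0.2838 0.0787]
(285, 198) [ 0.5667 -0.0757  0.041 ]
(335, 200) [ 0.5664 -0.25    0.004 ]
(370, 217) [ 0.5099 -0.3701  0.0106]
(384, 214) [ 0.5182 -0.4029  0.0651]
(325, 100) [ 0.8955 -0.2033  0.0758]
housing 55 3537 [173.5 177.1] [array([624.3, 291.9]), array([227.1, 171.4]), np.float64(89.4)] z 0.0901
housing 57 50 [ 81.9 188.3] [array([579.6, 594.7]), array([  4.5, 106. ]), np.float64(89.3)] z 0.089
housing 58 28 [ 80.7 217.7] [array([488.4, 592.4]), array([ 3.5, 62. ]), np.float64(89.9)] z 0.0926
housing 70 86 [ 79.4 247.7] [array([389. , 592.9]), array([  5.8, 124. ]), np.float64(88.8)] z 0.0893
board 1 3817 [284.3 198. ] [array([554.7, -68.4]), array([244.3, 231.6]), np.float64(86.3)] z 0.0454
board 8 25 [276.  245.5] [array([402.7, -50.8]), array([54. ,  7.2]), np.float64(3.6)] z 0.0059
brass 1 38 [257.8 182.1] [array([616.1,  15.4]), array([20.4, 19.8]), np.float64(1.1)] z 0.0716
brass 3 38 [278.2 183. ] [array([614.1, -50.4]), array([20.7, 19.8]), np.float64(1.0)] z 0.0724
brass 5 37 [256.  208.6] [array([528.5,  20.2]), array([21. , 20.9]), np.float64(43.9)] z 0.072
brass 8 35 [274.1 211.8] [array([518.2, -38.7]), array([19.7, 19.8]), np.float64(89.7)] z 0.071
brown 1 1346 [332.3 201.5] [array([ 553.1, -125.1]), array([204. , 305.4]), np.float64(2.5)] z 0.0054
brown 2 580 [378.1 218. ] [array([ 510.3, -207.4]), array([161.1, 462.4]), np.float64(0.6)] z 0.0081
```

View pics/z0.png

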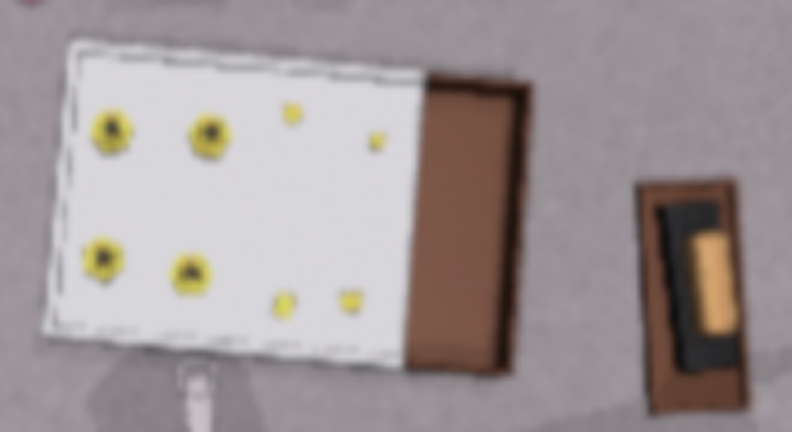

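View pics/z1.png

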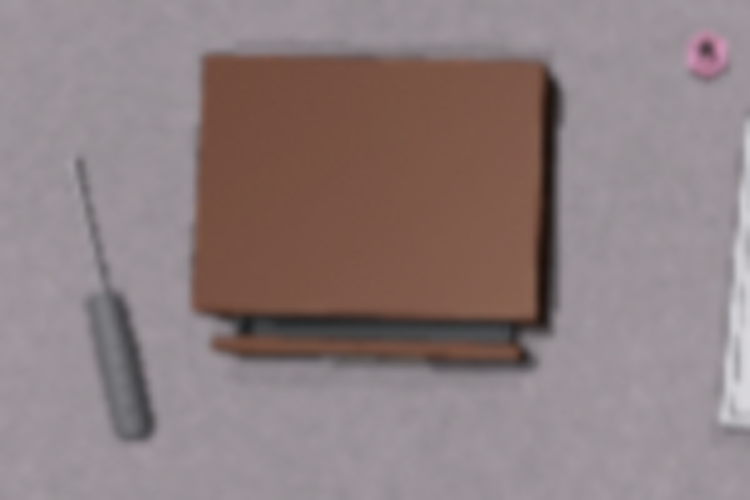

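```bash
cat >> h.py <<'E'
def go(xyz,yaw):
    """print shift and turn in tool axes to have TCP at xyz (m), tool down, tool x axis at world angle yaw deg"""
    st=bot.read_state();M=R.from_rotvec(st['tcp_rot']).as_matrix()
    a=np.radians(yaw);x=np.array([np.cos(a),np.sin(a),0]);z=np.array([0,0,-1.]);G=np.c_[x,np.cross(z,x),z]
    s=M.T@(np.array(xyz)-st['tool_pos'])*1000;r=np.degrees(R.from_matrix(M.T@G).as_rotvec())
    print('go',np.array(xyz).round(3),yaw,'->',s.round(1),r.round(2),'t',round(st['time'],2),'w',round(st['width'],3),'F',st['wrist_force'].round(1))
E
python3 - <<'E'
from h import *
T=camT('top')
uv=[(250,163.3),(244,224.8),(323.5,170),(319.4,231.5)]
B=onplane('top',uv,.055,T);print('board',B.round(4))
print('trough',onplane('top',[(345.8,172.7),(341.7,232.7)],.06,T).round(4))
f=lambda p,z:onplane('top',np.array(p)/5+[100,140],z,T).round(4)
print('housing',f([(205,57),(550,65),(193,313),(540,322)],.09))
print('panel',f([(212,349),(522,361)],.077))
g=lambda p,z:onplane('top',np.array(p)/4.8+[235,155],z,T).round(4)
print('rest',g([(637,183),(738,180),(650,412),(749,408)],.016))
print('grip',g([(692,235),(731,232),(702,334),(738,332)],.064))
print('chips',g([(292,114),(377,142),(284,305),(350,302)],.052))
print('fit',g([(112,132),(210,136),(102,260),(191,273)],.06))
go([.5,-.24,.3],86)
E
```

```text
board [[ 0.679   0.0432  0.055 ]
 [ 0.4746  0.0587  0.055 ]
 [ 0.6617 -0.2019  0.055 ]
 [ 0.4572 -0.1898  0.055 ]]
trough [[ 0.6536 -0.2758  0.06  ]
 [ 0.4545 -0.2628  0.06  ]]
housing [[0.7065 0.4012 0.09  ]
 [0.7048 0.1737 0.09  ]
 [0.5382 0.4016 0.09  ]
 [0.537  0.1752 0.09  ]]
panel [[0.5157 0.3915 0.077 ]
 [0.5123 0.1876 0.077 ]]
rest [[ 0.5912 -0.3607  0.016 ]
 [ 0.5949 -0.4343  0.016 ]
 [ 0.4287 -0.3703  0.016 ]
 [ 0.4325 -0.442   0.016 ]]
grip [[ 0.5513 -0.387   0.064 ]
 [ 0.5539 -0.4145  0.064 ]
 [ 0.4832 -0.3939  0.064 ]
 [ 0.4849 -0.4193  0.064 ]]
chips [[ 0.6307 -0.1101  0.052 ]
 [ 0.6125 -0.1693  0.052 ]
 [ 0.4985 -0.1062  0.052 ]
 [ 0.5014 -0.1517  0.052 ]]
fit [[ 0.6147  0.0143  0.06  ]
 [ 0.6133 -0.0531  0.06  ]
 [ 0.5265  0.0195  0.06  ]
 [ 0.5188 -0.0415  0.06  ]]
go [ 0.5  -0.24  0.3 ] 86 -> [ 358.8 -251.6  -69.3] [-9.000e-02 -6.000e-02 -6.195e+01] t 0.15 w 0.999 F [ 0.3  0.4 -0.3]
```

Call:
arm_command --targets "359 -252 -69 0 0 -62 0.5;359 -252 -69 0 0 -62 0.5;359 -252 -69 0 0 -62 0.5;359 -252 -69 0 0 -62 0.5;359 -252 -69 0 0 -62 0.5;359 -252 -69 0 0 -62 0.5;359 -252 -69 0 0 -62 0.5;359 -252 -69 0 0 -62 0.5;359 -252 -69 0 0 -62 0.5;359 -252 -69 0 0 -62 0.5"

```text
time: 0.98
tool_pos: [0.4868, -0.2611, 0.2962]
tcp_rot: [-2.293, -2.147, 0.0]
wrist_force: [0.7, -0.8, 0.0]
width: 0.498
```

Run:
```python
from h import *
st=bot.read_state(); im,d=grab('wrist','w1'); np.savez('pics/w1s.npz',**st)
print(st['tool_pos'])
go([.5,.1,.3],160)
```

```text
[ 0.48678183 -0.26114918  0.29618177]
go [0.5 0.1 0.3] 160 -> [354.8 -13.8  -0.4] [  0.44  -0.08 -73.67] t 1.03 w 0.501 F [1.8 3.2 0.1]
```

View pics/w1.png

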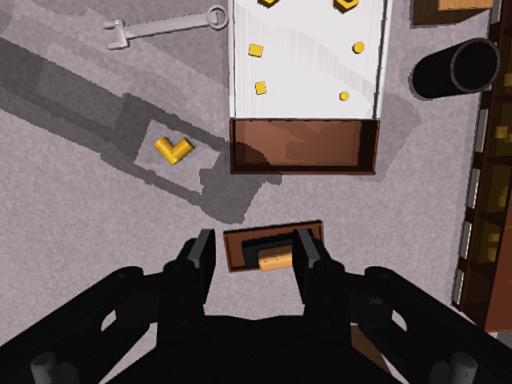

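Run:
```python
from h import *
go([.44,.291,.25],179.4)
```

```text
go [0.44  0.291 0.25 ] 179.4 -> [541.3 -86.2  50.2] [  0.46  -0.   -93.07] t 1.03 w 0.501 F [1.8 3.2 0.1]
```

Call:
arm_command --targets "541 -86 50 0 0 -93 0;541 -86 50 0 0 -93 0;541 -86 50 0 0 -93 0;541 -86 50 0 0 -93 0;541 -86 50 0 0 -93 0;541 -86 50 0 0 -93 0;541 -86 50 0 0 -93 0;541 -86 50 0 0 -93 0;541 -86 50 0 0 -93 0;541 -86 50 0 0 -93 0"

```text
time: 1.87
tool_pos: [0.4488, 0.1518, 0.2579]
tcp_rot: [0.599, 3.084, 0.0]
wrist_force: [1.5, -0.7, -0.4]
width: 0.002
```

Run:
```python
from h import *
go([.44,.291,.15],179.4)
```

```text
go [0.44  0.291 0.15 ] 179.4 -> [ 60.3 125.7 107.9] [ 0.000e+00  2.000e-02 -2.139e+01] t 1.87 w 0.002 F [ 1.5 -0.7 -0.4]
```

Call:
arm_command --targets "60 126 108 0 0 -21.4 0;60 126 108 0 0 -21.4 0;60 126 108 0 0 -21.4 0;60 126 108 0 0 -21.4 0;60 126 108 0 0 -21.4 0;60 126 108 0 0 -21.4 0"

```text
time: 2.37
tool_pos: [0.4396, 0.2901, 0.147]
tcp_rot: [-0.021, -3.136, 0.005]
wrist_force: [-0.3, -0.2, -0.2]
width: 0.002
```

Run:
```python
from h import *
im,d=grab('scene','s1'); 
cv2.imwrite('pics/s1z.png',cv2.resize(im[80:260,200:440],None,fx=3.3,fy=3.3))
go([.44,.291,.048],179.4)
go([.51,.291,.048],179.4)
```

```text
go [0.44  0.291 0.048] 179.4 -> [  0.6   1.9 100.8] [-0.13 -0.16 -0.22] t 2.42 w -0.0 F [ 0.5 -0.3  0.7]
go [0.51  0.291 0.048] 179.4 -> [-69.4   2.9 100.6] [-0.13 -0.16 -0.22] t 2.42 w -0.0 F [ 0.5 -0.3  0.7]
```

View pics/s1z.png

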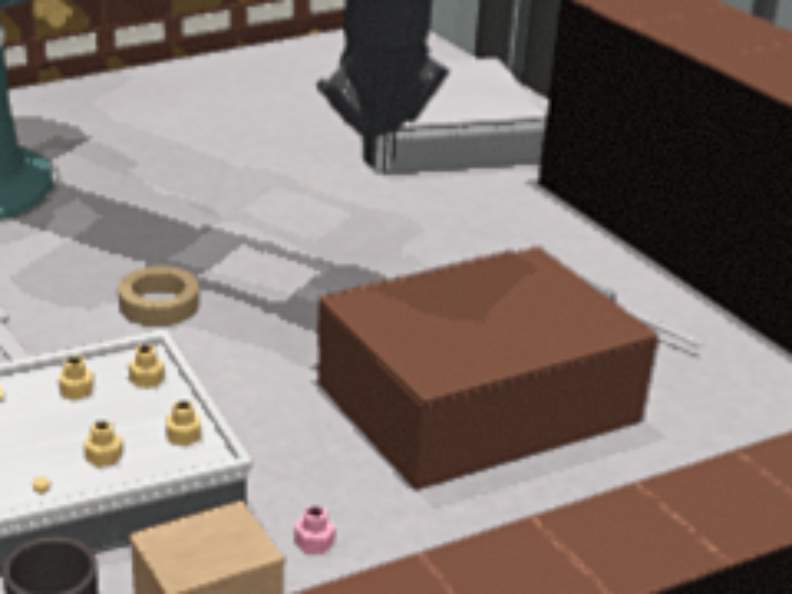

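Call:
arm_command --targets "0 2 50 0 0 0 0;0 2 101 0 0 0 0;0 2 101 0 0 0 0;-50 2 101 0 0 0 0;-50 2 101 0 0 0 0;-50 2 101 0 0 0 0" --newtons 60

```text
time: 2.92
tool_pos: [0.4961, 0.2897, 0.0509]
tcp_rot: [0.031, 3.137, 0.002]
wrist_force: [0.8, 0.7, 0.2]
width: 0.001
```

Run:
```python
from h import *
go([.49,.291,.048],179.4)
```

```text
go [0.49  0.291 0.048] 179.4 -> [6.1 1.2 2.9] [ 0.08  0.23 -0.52] t 2.92 w 0.001 F [0.8 0.7 0.2]
```

Call:
arm_command --targets "-3 1 2 0 0 0 0;-6 1 2 0 0 0 0;-6 1 2 0 0 0 0"

```text
time: 3.17
tool_pos: [0.4988, 0.2916, 0.0484]
tcp_rot: [0.026, 3.14, 0.001]
wrist_force: [-0.6, 1.1, -0.0]
width: 0.0
```

Call:
arm_command --targets "-3 0 0 0 0 0 0;-6 0 0 0 0 0 0;-9 0 0 0 0 0 0;-9 0 0 0 0 0 0"

```text
time: 3.5
tool_pos: [0.5064, 0.2917, 0.0473]
tcp_rot: [-0.025, -3.14, 0.0]
wrist_force: [-3.2, 0.8, 2.3]
width: 0.002
```

Contact. Press on.

Call:
arm_command --targets "-3 0 0 0 0 0 0;-6 0 0 0 0 0 0;-8 0 0 0 0 0 0;-8 0 0 0 0 0 0"

```text
time: 3.83
tool_pos: [0.5143, 0.2916, 0.0471]
tcp_rot: [-0.025, -3.14, 0.0]
wrist_force: [-5.1, 1.5, 3.6]
width: 0.001
```

Call:
arm_command --targets "-2 0 0 0 0 0 0;-4 0 0 0 0 0 0;-4 0 0 0 0 0 0;-4 0 0 0 0 0 0"

```text
time: 4.17
tool_pos: [0.5178, 0.2915, 0.047]
tcp_rot: [-0.025, -3.139, 0.0]
wrist_force: [-6.4, 2.5, 4.2]
width: 0.001
```

Call:
arm_command --targets "-2 0 0 0 0 0 0;-4 0 0 0 0 0 0;-4 0 0 0 0 0 0"

```text
time: 4.42
tool_pos: [0.5178, 0.2915, 0.047]
tcp_rot: [-0.026, -3.131, 0.002]
wrist_force: [-17.5, 2.2, 14.3]
width: -0.001
```

Call:
arm_command --targets "42 0 0 0 0 0 0;84 0 0 0 0 0 0;125 0 0 0 0 0 0;155 0 0 0 0 0 0;155 0 0 0 0 0 0;155 0 -120 0 0 0 0.5;155 0 -150 0 0 0 0.5;155 0 -150 0 0 0 0.5;155 0 -150 0 0 0 0.5;155 0 -150 0 0 0 0.5"

```text
time: 5.25
tool_pos: [0.3732, 0.2968, 0.2052]
tcp_rot: [0.025, 3.128, 0.013]
wrist_force: [1.3, 1.0, 0.6]
width: 0.499
```

Run:
```python
from h import *
im,d=grab('top','t2');T=camT('top')
cv2.imwrite('pics/t2z.png',cv2.resize(im[130:260,100:420],None,fx=2.5,fy=2.5,interpolation=cv2.INTER_CUBIC))
go([.57,.0,.3],85.9)
```

```text
go [0.57 0.   0.3 ] 85.9 -> [-204.  -291.9  -98. ] [ 0.68  0.13 93.17] t 5.3 w 0.499 F [-0.3 -0.4 -0.5]
```

View pics/t2z.png

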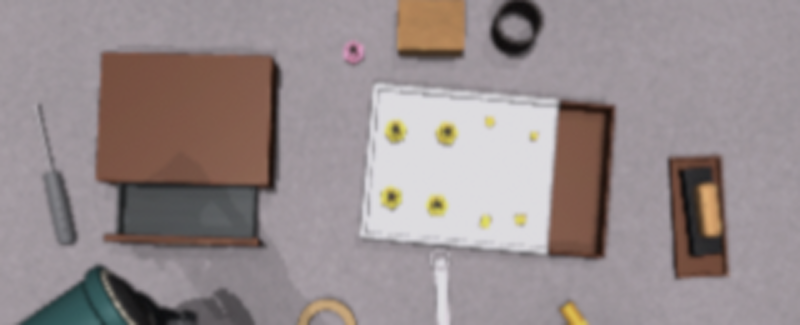

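Call:
arm_command --targets "-204 -312 -80 0 0 93.2 0.5;-204 -312 -80 0 0 93.2 0.5;-204 -312 -80 0 0 93.2 0.5;-204 -312 -80 0 0 93.2 0.5;-204 -312 -80 0 0 93.2 0.5;-204 -312 -80 0 0 93.2 0.5;-204 -312 -80 0 0 93.2 0.5;-204 -312 -80 0 0 93.2 0.5;-204 -312 -80 0 0 93.2 0.5;-204 -312 -80 0 0 93.2 0.5"

```text
time: 6.13
tool_pos: [0.5704, -0.0276, 0.2768]
tcp_rot: [1.87, 2.52, -0.002]
wrist_force: [-0.2, 1.5, -0.1]
width: 0.499
```

Call:
arm_command --targets "0 0 0 0 0 22 0.5;0 0 0 0 0 22 0.5;0 0 0 0 0 22 0.5;0 0 0 0 0 22 0.5;0 0 0 0 0 22 0.5"

```text
time: 6.55
tool_pos: [0.5667, -0.0219, 0.2754]
tcp_rot: [-2.304, -2.134, 0.003]
wrist_force: [-1.6, -0.2, -0.6]
width: 0.5
```

Run:
```python
from h import *
st=bot.read_state(); im,d=grab('wrist','w3'); np.savez('pics/w3s.npz',**st)
print(st['tool_pos'],st['tcp_rot'])
im,d=grab('top','t3');T=camT('top');P=cloud('top',d,T)
cv2.imwrite('pics/t3z.png',cv2.resize(im[130:260,100:420],None,fx=2.5,fy=2.5,interpolation=cv2.INTER_CUBIC))
```

```text
[ 0.56668554 -0.02193375  0.27535048] [-2.30412494 -2.13358382  0.002687  ]
```

View pics/w3.png

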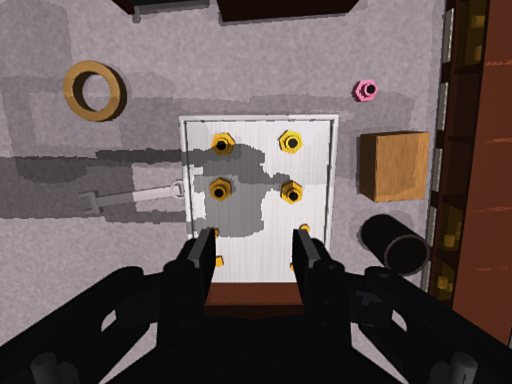

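View pics/t3z.png

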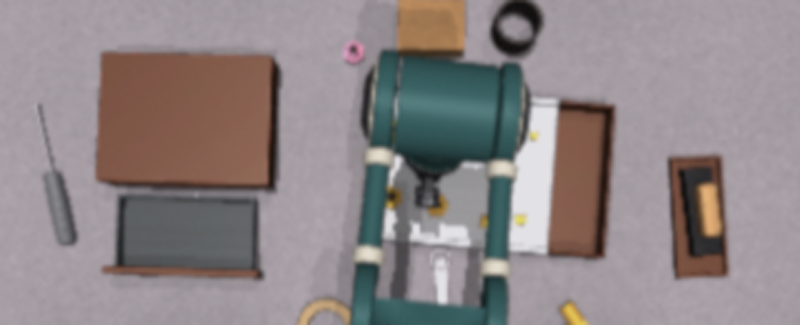

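```bash
cat >> h.py <<'E'
def stubs(im,T,dark=70):
    hsv=cv2.cvtColor(im,cv2.COLOR_BGR2HSV)
    br=((hsv[...,0]>12)&(hsv[...,0]<36)&(hsv[...,1]>120)).astype(np.uint8)
    dk=((hsv[...,2]<dark)).astype(np.uint8)
    n,l,s,c=cv2.connectedComponentsWithStats(dk)
    out=[]
    for i in range(1,n):
        if not 15<s[i,4]<900: continue
        m=(l==i).astype(np.uint8);ring=cv2.dilate(m,np.ones((5,5)))-m
        if br[ring>0].mean()>.6: out.append((c[i].round(1),s[i,4],onplane('wrist',[c[i]],.075,T)[0].round(4)))
    return out
E
python3 - <<'E'
from h import *
st=dict(np.load('pics/w3s.npz'));T=camT('wrist',st);im=cv2.imread('pics/w3.png')
for o in stubs(im,T): print(o)
g=lambda p,z:onplane('top',np.array(p)/2.5+[100,130],z,camT('top')).round(4)
print(g([(105,273),(260,276)],.077)); print(g([(119,196),(256,201)],.053))
cv2.imwrite('pics/t3zz.png',cv2.resize(cv2.imread('pics/t3.png')[195:250,135:210],None,fx=8,fy=8))
E
```

```text
(array([292.3, 142.6]), np.int32(55), array([0.6178, 0.0154, 0.075 ]))
(array([220.7, 145.2]), np.int32(69), array([0.5299, 0.019 , 0.075 ]))
(array([218.3, 192.6]), np.int32(59), array([ 0.5204, -0.0406,  0.075 ]))
(array([292.9, 195.8]), np.int32(53), array([ 0.6159, -0.0522,  0.075 ]))
[[0.4199 0.3892 0.077 ]
 [0.421  0.1864 0.077 ]]
[[0.5219 0.3803 0.053 ]
 [0.5192 0.1971 0.053 ]]
```

View pics/t3zz.png

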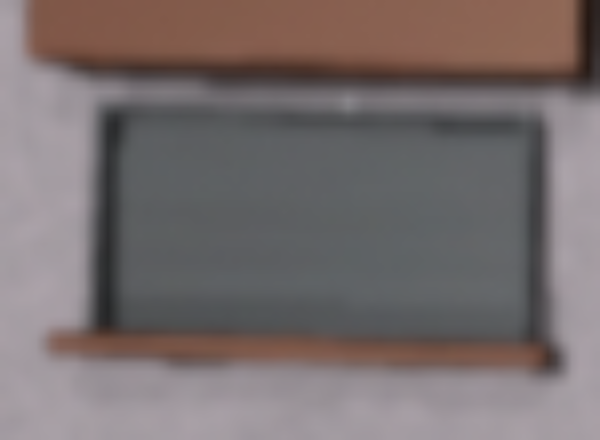

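Run:
```python
from h import *
go([.618,.0155,.12],86)
```

```text
go [0.618 0.016 0.12 ] 86 -> [ 41.   48.5 156. ] [-0.08  0.01 -0.38] t 6.65 w 0.497 F [-0.1  0.3 -0.7]
```

Call:
arm_command --targets "41 48.5 40 0 0 0 0.5;41 48.5 80 0 0 0 0.5;41 48.5 120 0 0 0 0.5;41 48.5 156 0 0 0 0.5;41 48.5 156 0 0 0 0.5;41 48.5 156 0 0 0 0.5"

```text
time: 7.15
tool_pos: [0.6142, 0.0158, 0.1154]
tcp_rot: [-2.3, -2.129, 0.013]
wrist_force: [-1.0, -0.4, 0.1]
width: 0.498
```

Run:
```python
from h import *
go([.618,.0155,.062],86)
for i in range(1):
    st=bot.read_state(); im,d=grab('wrist','w4')
go([.618,.0155,.062],86)
```

```text
go [0.618 0.016 0.062] 86 -> [ 0.   4.4 53.3] [-0.63  0.04 -0.44] t 7.15 w 0.498 F [-1.  -0.4  0.1]
go [0.618 0.016 0.062] 86 -> [ 0.1  1.6 57.1] [-0.3   0.02 -0.47] t 7.2 w 0.499 F [ 0.  -0.6  0.7]
```

View pics/w4.png

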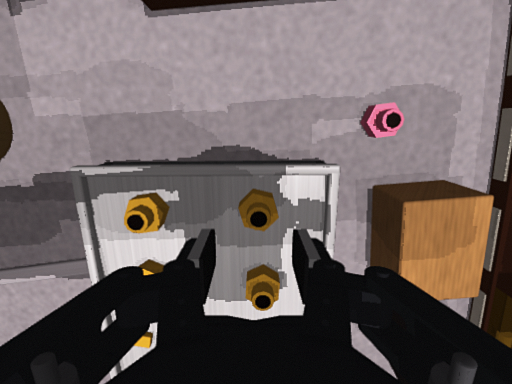

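Run:
```python
from h import *
st=bot.read_state(); T=camT('wrist',st);im=cv2.imread('pics/w4.png')
for o in stubs(im,T): print(o)
```

```text
(array([162.8, 213.8]), np.int32(83), array([0.5526, 0.023 , 0.075 ]))
(array([150.1, 217.9]), np.int32(36), array([0.5429, 0.0207, 0.075 ]))
(array([258.1, 218.7]), np.int32(217), array([0.6203, 0.0142, 0.075 ]))
(array([135., 222.]), np.int32(194), array([0.5314, 0.0184, 0.075 ]))
(array([274.5, 277.6]), np.int32(21), array([ 0.6293, -0.0343,  0.075 ]))
(array([262.3, 301.3]), np.int32(164), array([ 0.6186, -0.0547,  0.075 ]))
```

Call:
arm_command --targets "0 1 30 0 0 0 0.5;0 1 56 0 0 0 0.5;0 1 57 0 0 0 0.5;0 1 57 0 0 0 0.5"

```text
time: 7.53
tool_pos: [0.62, 0.0152, 0.0657]
tcp_rot: [2.307, 2.131, 0.001]
wrist_force: [0.0, 0.4, 0.0]
width: 0.499
```

Run:
```python
from h import *
go([.618,.0155,.062],86)
```

```text
go [0.618 0.016 0.062] 86 -> [ 0.2 -2.   3.7] [ 0.04 -0.   -0.54] t 7.53 w 0.499 F [0.  0.4 0. ]
```

Call:
arm_command --targets "0 -1 3 0 0 0 0.5;0 -1 3 0 0 0 0;0 -1 3 0 0 0 0;0 -1 3 0 0 0 0;0 -1 3 0 0 0 0;0 -1 3 0 0 0 0;0 -1 3 0 0 0 0" --newtons 50

```text
time: 8.12
tool_pos: [0.6202, 0.0154, 0.0638]
tcp_rot: [2.306, 2.13, 0.004]
wrist_force: [-1.6, -0.5, 6.9]
width: 0.18
```

Call:
arm_command --targets "0 0 -40 0 0 0 0;0 0 -80 0 0 0 0;0 0 -100 0 0 0 0;0 0 -100 0 0 0 0"

```text
time: 8.45
tool_pos: [0.6233, 0.0154, 0.1691]
tcp_rot: [2.301, 2.126, 0.015]
wrist_force: [1.8, 0.6, 0.2]
width: 0.179
```

Run:
```python
from h import *
grab('wrist','w5')
go([.475,.351,.15],90)
```

```text
go [0.475 0.351 0.15 ] 90 -> [ 322.9 -172.8   14.6] [ 0.49 -0.01 -4.54] t 8.5 w 0.183 F [ 1.2  0.  -1.5]
```

View pics/w5.png

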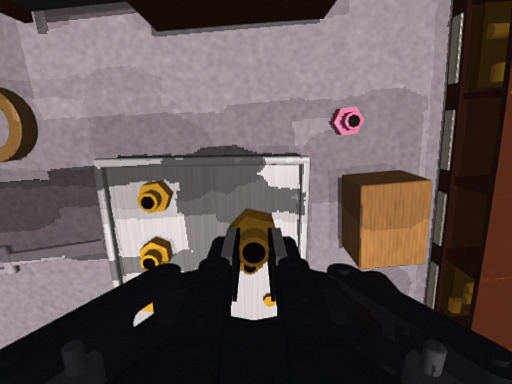

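Call:
arm_command --targets "323 -173 14 0 0 -4 0;323 -173 14 0 0 -4 0;323 -173 14 0 0 -4 0;323 -173 14 0 0 -4 0;323 -173 14 0 0 -4 0;323 -173 14 0 0 -4 0;323 -173 14 0 0 -4 0;323 -173 14 0 0 -4 0;323 -173 14 0 0 -4 0;323 -173 14 0 0 -4 0"

```text
time: 9.33
tool_pos: [0.4677, 0.3556, 0.1452]
tcp_rot: [-2.224, -2.214, 0.003]
wrist_force: [0.3, -0.7, -0.7]
width: 0.179
```

Run:
```python
from h import *
st=bot.read_state();grab('wrist','w6');T=camT('wrist',st)
go([.475,.351,.044],90)
print(proj('wrist',[[.521,.3765,.053],[.521,.2005,.053],[.429,.2005,.053],[.475,.2885,.025]],T))
```

```text
go [0.475 0.351 0.044] 90 -> [ -2.1   6.4 101.2] [-0.16  0.07 -0.26] t 9.38 w 0.182 F [ 1.1 -0.1 -0.7]
[[314.5431057  175.59370972]
 [304.93866032 342.35883158]
 [216.5145769  342.59557725]
 [260.37349046 253.43198273]]
```

View pics/w6.png

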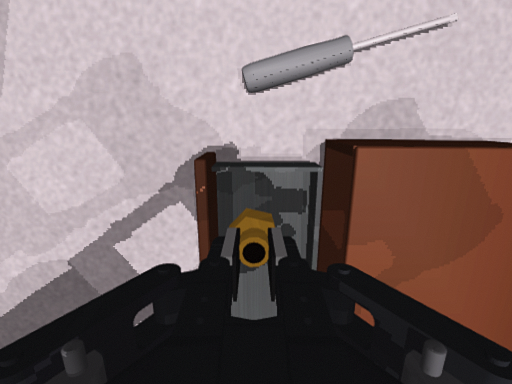

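Call:
arm_command --targets "-2 6 40 0 0 0 0;-2 6 75 0 0 0 0;-2 6 95 0 0 0 0;-2 6 100 0 0 0 0;-2 6 100 0 0 0 0"

```text
time: 9.8
tool_pos: [0.4767, 0.3467, 0.045]
tcp_rot: [-2.233, -2.21, 0.008]
wrist_force: [-0.4, -0.2, -0.9]
width: 0.18
```

Run:
```python
from h import *
go([.475,.351,.044],90)
```

```text
go [0.475 0.351 0.044] 90 -> [ 4.3 -1.7  1. ] [-0.21  0.19 -0.6 ] t 9.8 w 0.18 F [-0.4 -0.2 -0.9]
```

Call:
arm_command --targets "2 0 1 0 0 0 0;2 0 2 0 0 0 0;2 0 2 0 0 0 0.4;2 0 2 0 0 0 0.4;2 0 2 0 0 0 0.4;2 0 -10 0 0 0 0.4;2 0 -50 0 0 0 0.4;2 0 -90 0 0 0 0.4;2 0 -110 0 0 0 0.4;2 0 -110 0 0 0 0.4"

```text
time: 10.63
tool_pos: [0.4817, 0.3539, 0.1657]
tcp_rot: [2.23, 2.209, 0.021]
wrist_force: [1.0, 0.5, 0.3]
width: 0.399
```

Run:
```python
from h import *
st=bot.read_state();grab('wrist','w7')
go([.53,.019,.18],86)
```

```text
go [0.53  0.019 0.18 ] 86 -> [-333.4   53.   -18.8] [ 0.42 -0.31  3.46] t 10.68 w 0.399 F [-1.1 -0.8 -0.2]
```

View pics/w7.png

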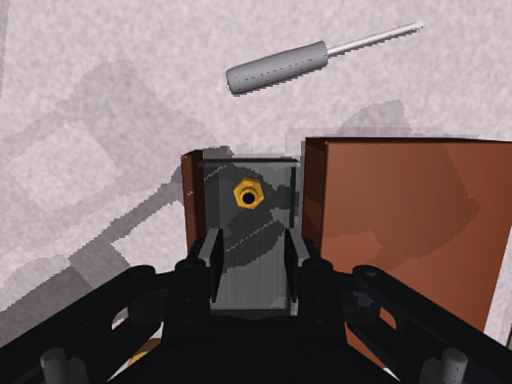

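Call:
arm_command --targets "-333 53 -18 0 0 3.5 0.5;-333 53 -18 0 0 3.5 0.5;-333 53 -18 0 0 3.5 0.5;-333 53 -18 0 0 3.5 0.5;-333 53 -18 0 0 3.5 0.5;-333 53 -18 0 0 3.5 0.5;-333 53 -18 0 0 3.5 0.5;-333 53 -18 0 0 3.5 0.5;-333 53 32 0 0 3.5 0.5;-333 53 32 0 0 3.5 0.5"

```text
time: 11.52
tool_pos: [0.5244, 0.0149, 0.1207]
tcp_rot: [-2.3, -2.133, 0.008]
wrist_force: [-1.7, 1.1, -1.3]
width: 0.5
```

```bash
cat >> h.py <<'E'
def look(name):
    st=bot.read_state();im,d=grab('wrist',name);T=camT('wrist',st);print(st['tool_pos'].round(4))
    for o in stubs(im,T): print(o)
E
python3 - <<'E'
from h import *
look('w8')
go([.53,.019,.062],86)
E
```

```text
[0.5244 0.0149 0.1207]
(array([259.3, 197.7]), np.int32(72), array([0.5299, 0.0286, 0.075 ]))
(array([259.9, 209.7]), np.int32(223), array([0.5297, 0.0196, 0.075 ]))
(array([253.6, 270.9]), np.int32(133), array([ 0.5215, -0.029 ,  0.075 ]))
(array([252.8, 283.9]), np.int32(163), array([ 0.5201, -0.0404,  0.075 ]))
go [0.53  0.019 0.062] 86 -> [ 3.4  7.6 57.5] [-0.61  0.03 -0.22] t 11.57 w 0.5 F [-1.2  0.9 -1. ]
```

View pics/w8.png

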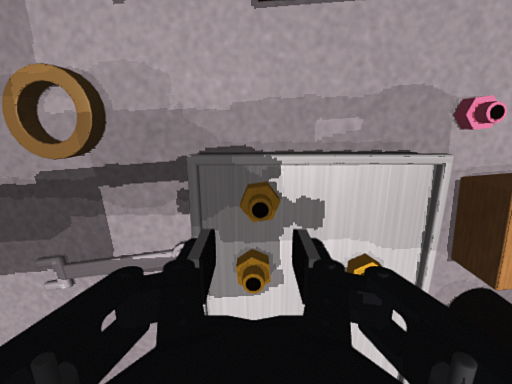

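Call:
arm_command --targets "2 4 30 0 0 0 0.5;2 4 45 0 0 0 0.5;2 4 45 0 0 0 0.5;2 4 45 0 0 0 0.5"

```text
time: 11.9
tool_pos: [0.5303, 0.0203, 0.0795]
tcp_rot: [-2.295, -2.142, 0.004]
wrist_force: [1.1, 0.4, -0.1]
width: 0.499
```

Run:
```python
from h import *
go([.53,.0195,.062],86)
```

```text
go [0.53  0.02  0.062] 86 -> [-0.9 -0.2 17.5] [-0.19  0.    0.04] t 11.9 w 0.499 F [ 1.1  0.4 -0.1]
```

Call:
arm_command --targets "-1 0 17 0 0 0 0.5;-1 0 17 0 0 0 0.5;-1 0 17 0 0 0 0;-1 0 17 0 0 0 0;-1 0 17 0 0 0 0;-1 0 17 0 0 0 0;-1 0 17 0 0 0 0;-1 0 -40 0 0 0 0;-1 0 -80 0 0 0 0;-1 0 -80 0 0 0 0"

```text
time: 12.73
tool_pos: [0.535, 0.0183, 0.1663]
tcp_rot: [2.294, 2.137, 0.01]
wrist_force: [1.6, -0.1, 1.0]
width: 0.176
```

Run:
```python
from h import *
go([.475,.308,.15],90)
```

```text
go [0.475 0.308 0.15 ] 90 -> [284.8 -80.5  15.7] [ 0.51 -0.01 -4.05] t 12.73 w 0.176 F [ 1.6 -0.1  1. ]
```

Call:
arm_command --targets "285 -80 14 0 0 -4 0;285 -80 14 0 0 -4 0;285 -80 14 0 0 -4 0;285 -80 14 0 0 -4 0;285 -80 14 0 0 -4 0;285 -80 14 0 0 -4 0;285 -80 14 0 0 -4 0;285 -80 14 0 0 -4 0;285 -80 54 0 0 -4 0;285 -80 54 0 0 -4 0"

```text
time: 13.57
tool_pos: [0.4681, 0.3072, 0.1009]
tcp_rot: [-2.218, -2.222, 0.013]
wrist_force: [-1.4, -1.3, -3.1]
width: 0.179
```

Run:
```python
from h import *
look('w9')
go([.475,.308,.043],90)
```

```text
[0.4681 0.3072 0.1009]
(array([253.5, 250.5]), np.int32(355), array([0.4686, 0.29  , 0.075 ]))
go [0.475 0.308 0.043] 90 -> [ 1.7  7.  59.4] [-0.42  0.27  0.02] t 13.62 w 0.177 F [ 0.2 -1.1 -1. ]
```

View pics/w9.png

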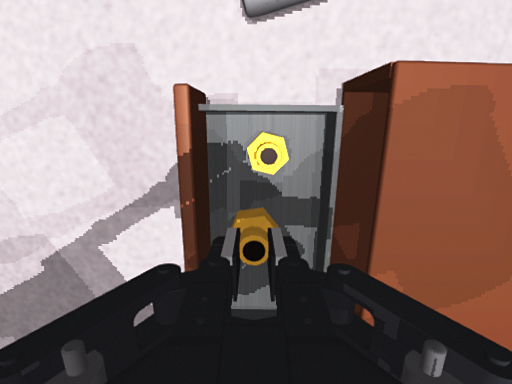

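Still held, clear of the first fitting. Lower and release.

Call:
arm_command --targets "1 5 40 0 0 0 0;1 5 58 0 0 0 0;1 5 59 0 0 0 0;1 5 59 0 0 0 0;1 5 59 0 0 0 0.4;1 5 59 0 0 0 0.4;1 5 59 0 0 0 0.4;1 5 45 0 0 0 0.4;1 5 0 0 0 0 0.4;1 5 -55 0 0 0 0.4"

```text
time: 14.45
tool_pos: [0.4749, 0.3081, 0.144]
tcp_rot: [-2.222, -2.22, 0.008]
wrist_force: [0.7, 1.4, 0.4]
width: 0.398
```

Run:
```python
from h import *
look('w10')
go([.616,-.052,.18],86)
```

```text
[0.4749 0.3081 0.144 ]
(array([256.7, 198. ]), np.int32(130), array([0.4779, 0.3152, 0.075 ]))
go [ 0.616 -0.052  0.18 ] 86 -> [-363.6  135.4  -25.2] [ 0.62 -0.39  3.96] t 14.5 w 0.401 F [2.5 1.4 5.3]
```

View pics/w10.png

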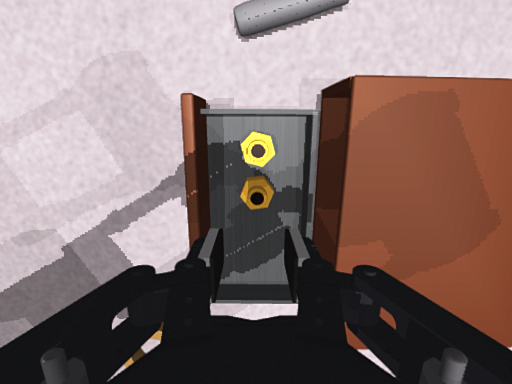

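Call:
arm_command --targets "-364 135 -25 0 0 4 0.5;-364 135 -25 0 0 4 0.5;-364 135 -25 0 0 4 0.5;-364 135 -25 0 0 4 0.5;-364 135 -25 0 0 4 0.5;-364 135 -25 0 0 4 0.5;-364 135 -25 0 0 4 0.5;-364 135 -25 0 0 4 0.5;-364 135 25 0 0 4 0.5;-364 135 25 0 0 4 0.5"

```text
time: 15.33
tool_pos: [0.6143, -0.0583, 0.1217]
tcp_rot: [2.297, 2.136, 0.006]
wrist_force: [-0.4, 0.3, -1.2]
width: 0.501
```

Call:
arm_command --targets "0 0 0 0 0 0 0.5;0 0 0 0 0 0 0.5"

```text
time: 15.5
tool_pos: [0.6107, -0.056, 0.1185]
tcp_rot: [-2.3, -2.137, 0.002]
wrist_force: [-1.3, 0.2, -0.2]
width: 0.501
```

Run:
```python
from h import *
look('w11')
go([.616,-.052,.062],86)
```

```text
[ 0.6107 -0.056   0.1185]
(array([136.1, 197.6]), np.int32(142), array([ 0.5301, -0.0353,  0.075 ]))
(array([258.6, 200. ]), np.int32(87), array([ 0.6158, -0.0433,  0.075 ]))
(array([124.4, 205.7]), np.int32(200), array([ 0.5206, -0.0406,  0.075 ]))
(array([259.8, 212. ]), np.int32(230), array([ 0.616 , -0.0521,  0.075 ]))
go [ 0.616 -0.052  0.062] 86 -> [ 3.3  4.4 57.7] [-0.02 -0.03 -0.13] t 15.55 w 0.495 F [ 0.3 -0.2  1.1]
```

View pics/w11.png

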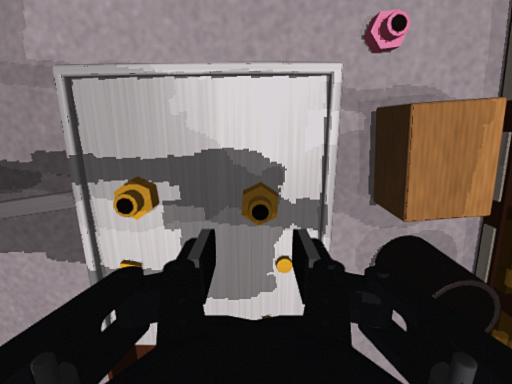

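Call:
arm_command --targets "3 4 30 0 0 0 0.5;3 4 45 0 0 0 0.5;3 4 45 0 0 0 0.5;3 4 45 0 0 0 0.5"

```text
time: 15.88
tool_pos: [0.6154, -0.0507, 0.075]
tcp_rot: [-2.296, -2.143, 0.0]
wrist_force: [-0.1, 0.5, 0.8]
width: 0.502
```

Run:
```python
from h import *
go([.616,-.052,.062],86)
```

```text
go [ 0.616 -0.052  0.062] 86 -> [-1.3  0.7 13. ] [-0.03 -0.01  0.05] t 15.88 w 0.502 F [-0.1  0.5  0.8]
```

Call:
arm_command --targets "-1 0 13 0 0 0 0.5;-1 0 13 0 0 0 0.5;-1 0 13 0 0 0 0;-1 0 13 0 0 0 0;-1 0 13 0 0 0 0;-1 0 13 0 0 0 0;-1 0 13 0 0 0 0;-1 0 -40 0 0 0 0;-1 0 -80 0 0 0 0;-1 0 -80 0 0 0 0"

```text
time: 16.72
tool_pos: [0.6197, -0.0537, 0.1615]
tcp_rot: [2.293, 2.136, 0.01]
wrist_force: [1.5, -1.1, 0.5]
width: 0.176
```

Run:
```python
from h import *
go([.475,.266,.15],90)
```

```text
go [0.475 0.266 0.15 ] 90 -> [ 308.7 -167.1    9.6] [ 0.58  0.06 -4.05] t 16.72 w 0.176 F [ 1.5 -1.1  0.5]
```

Call:
arm_command --targets "309 -165 9 0 0 -4 0;309 -165 9 0 0 -4 0;309 -165 9 0 0 -4 0;309 -165 9 0 0 -4 0;309 -165 9 0 0 -4 0;309 -165 9 0 0 -4 0;309 -165 9 0 0 -4 0;309 -165 9 0 0 -4 0;309 -165 9 0 0 -4 0;309 -165 49 0 0 -4 0"

```text
time: 17.55
tool_pos: [0.4775, 0.2737, 0.1131]
tcp_rot: [2.215, 2.222, 0.026]
wrist_force: [3.4, 1.3, -0.3]
width: 0.177
```

Run:
```python
from h import *
look('w12')
go([.475,.266,.043],90)
```

```text
[0.4775 0.2737 0.1131]
(array([253.5, 252.2]), np.int32(362), array([0.4788, 0.2497, 0.075 ]))
go [0.475 0.266 0.043] 90 -> [-2.2  4.5 57.7] [-0.1   0.03  0.17] t 17.6 w 0.181 F [-3.3 -0.7 -6.3]
```

View pics/w12.png

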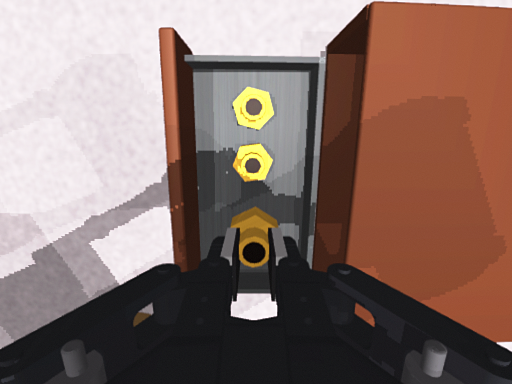

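Call:
arm_command --targets "-2 3 40 0 0 0 0;-2 3 56 0 0 0 0;-2 3 57 0 0 0 0;-2 3 57 0 0 0 0;-2 3 58 0 0 0 0.4;-2 3 58 0 0 0 0.4;-2 3 58 0 0 0 0.4;-2 3 45 0 0 0 0.4;-2 3 0 0 0 0 0.4;-2 3 -55 0 0 0 0.4"

```text
time: 18.43
tool_pos: [0.4744, 0.2639, 0.1439]
tcp_rot: [-2.222, -2.219, 0.006]
wrist_force: [0.6, -0.1, -0.4]
width: 0.4
```

Run:
```python
from h import *
look('w13')
go([.5205,-.0405,.18],86)
```

```text
[0.4744 0.2639 0.1439]
(array([256.1, 197.7]), np.int32(128), array([0.4769, 0.2714, 0.075 ]))
go [ 0.52 -0.04  0.18] 86 -> [-307.5   40.2  -26.1] [ 0.7  -0.38  3.94] t 18.48 w 0.397 F [2.2 1.5 4.6]
```

View pics/w13.png

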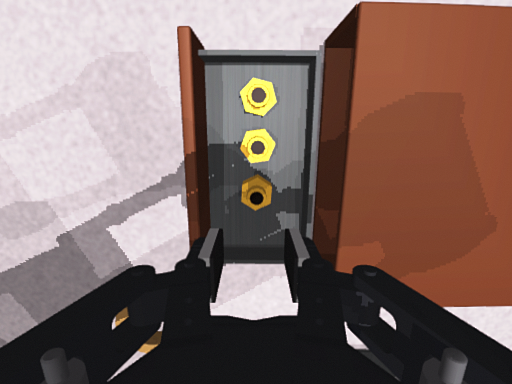

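Call:
arm_command --targets "-307 40 -26 0 0 4 0.5;-307 40 -26 0 0 4 0.5;-307 40 -26 0 0 4 0.5;-307 40 -26 0 0 4 0.5;-307 40 -26 0 0 4 0.5;-307 40 -26 0 0 4 0.5;-307 40 -26 0 0 4 0.5;-307 40 24 0 0 4 0.5;-307 40 24 0 0 4 0.5;-307 40 24 0 0 4 0.5"

```text
time: 19.32
tool_pos: [0.5135, -0.0434, 0.1178]
tcp_rot: [-2.299, -2.136, 0.004]
wrist_force: [-0.2, 0.2, -0.6]
width: 0.5
```

Call:
arm_command --targets "0 0 0 0 0 0 0.5;0 0 0 0 0 0 0.5"

```text
time: 19.48
tool_pos: [0.5166, -0.0414, 0.1213]
tcp_rot: [2.296, 2.142, 0.003]
wrist_force: [0.2, -0.7, 0.1]
width: 0.5
```

Run:
```python
from h import *
look('w14')
go([.5205,-.0405,.062],86)
```

```text
[ 0.5166 -0.0414  0.1213]
(array([257.2, 203.1]), np.int32(114), array([ 0.5207, -0.0317,  0.075 ]))
(array([257.1, 214.6]), np.int32(225), array([ 0.5201, -0.0403,  0.075 ]))
go [ 0.52  -0.04   0.062] 86 -> [ 1.   3.3 59.6] [ 0.17 -0.01  0.04] t 19.53 w 0.501 F [0.4 0.3 0.1]
```

View pics/w14.png

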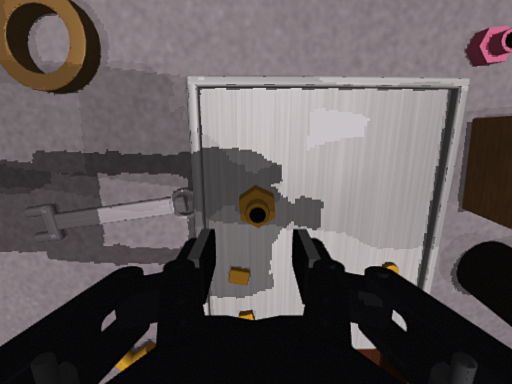

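Call:
arm_command --targets "1 3 30 0 0 0 0.5;1 3 46 0 0 0 0.5;1 3 46 0 0 0 0.5;1 3 46 0 0 0 0.5"

```text
time: 19.87
tool_pos: [0.5186, -0.0404, 0.0742]
tcp_rot: [-2.296, -2.143, 0.001]
wrist_force: [0.1, -0.2, 0.1]
width: 0.501
```

Run:
```python
from h import *
go([.5205,-.0405,.062],86)
```

```text
go [ 0.52  -0.04   0.062] 86 -> [ 0.   1.9 12.2] [-0.04 -0.01  0.06] t 19.87 w 0.501 F [ 0.1 -0.2  0.1]
```

Call:
arm_command --targets "0 1 12 0 0 0 0.5;0 1 12 0 0 0 0.5;0 1 12 0 0 0 0;0 1 12 0 0 0 0;0 1 12 0 0 0 0;0 1 12 0 0 0 0;0 1 12 0 0 0 0;0 1 -40 0 0 0 0;0 1 -80 0 0 0 0;0 1 -80 0 0 0 0"

```text
time: 20.7
tool_pos: [0.5238, -0.0422, 0.1604]
tcp_rot: [2.293, 2.136, 0.01]
wrist_force: [2.1, 0.0, 0.3]
width: 0.177
```

Run:
```python
from h import *
go([.475,.223,.15],90)
```

```text
go [0.475 0.223 0.15 ] 90 -> [261.1 -67.5   9.6] [ 0.57  0.06 -4.06] t 20.7 w 0.177 F [2.1 0.  0.3]
```

Call:
arm_command --targets "261 -66 9 0 0 -4 0;261 -66 9 0 0 -4 0;261 -66 9 0 0 -4 0;261 -66 9 0 0 -4 0;261 -66 9 0 0 -4 0;261 -66 9 0 0 -4 0;261 -66 9 0 0 -4 0;261 -66 9 0 0 -4 0;261 -66 49 0 0 -4 0;261 -66 49 0 0 -4 0"

```text
time: 21.53
tool_pos: [0.4684, 0.2218, 0.0994]
tcp_rot: [-2.219, -2.22, 0.013]
wrist_force: [-3.1, -0.3, -2.8]
width: 0.183
```

Run:
```python
from h import *
look('w15')
go([.475,.223,.043],90)
```

```text
[0.4684 0.2218 0.0994]
(array([253.5, 251.8]), np.int32(365), array([0.4688, 0.2044, 0.075 ]))
go [0.475 0.223 0.043] 90 -> [ 1.7  6.8 58. ] [-0.47  0.22 -0.03] t 21.58 w 0.182 F [-0.2 -0.5 -1.6]
```

View pics/w15.png

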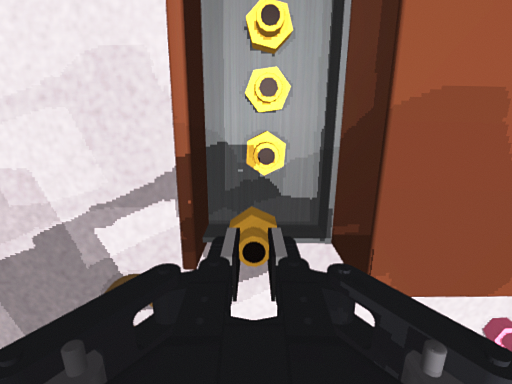

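Call:
arm_command --targets "4 5 0 0 0 0 0;4 5 35 0 0 0 0;4 5 55 0 0 0 0;4 5 57 0 0 0 0;4 5 57 0 0 0 0;4 5 58 0 0 0 0.4;4 5 58 0 0 0 0.4;4 5 58 0 0 0 0.4;4 5 45 0 0 0 0.4;4 5 0 0 0 0 0.4"

```text
time: 22.42
tool_pos: [0.4729, 0.2255, 0.0972]
tcp_rot: [-2.219, -2.218, 0.016]
wrist_force: [-0.5, 0.3, -0.8]
width: 0.4
```

Call:
arm_command --targets "0 0 -42 0 0 0 0.4;0 0 -70 0 0 0 0.4;0 0 -70 0 0 0 0.4;0 0 -70 0 0 0 0.4"

```text
time: 22.75
tool_pos: [0.4799, 0.2285, 0.1758]
tcp_rot: [2.22, 2.218, 0.012]
wrist_force: [-0.2, 0.5, 0.7]
width: 0.395
```

Run:
```python
from h import *
look('w16')
go([.375,.29,.2],179.4)
```

```text
[0.4799 0.2285 0.1758]
(array([251.5, 191.5]), np.int32(96), array([0.4796, 0.2334, 0.075 ]))
go [0.375 0.29  0.2  ] 179.4 -> [  62.1 -103.2  -26.9] [  0.22   0.09 -89.45] t 22.8 w 0.4 F [ 0.1 -1.1  0.1]
```

View pics/w16.png

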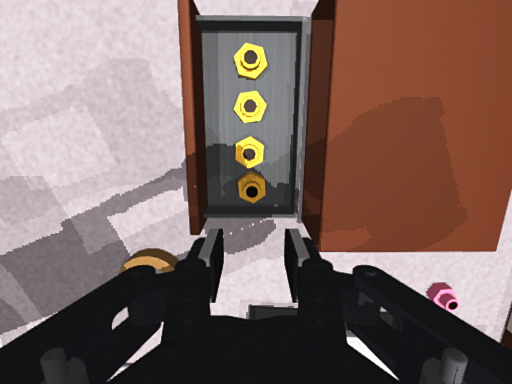

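Call:
arm_command --targets "62 -103 -27 0 0 -89.5 0;62 -103 -27 0 0 -89.5 0;62 -103 -27 0 0 -89.5 0;62 -103 -27 0 0 -89.5 0;62 -103 -27 0 0 -89.5 0;62 -103 -27 0 0 -89.5 0;62 -103 -27 0 0 -89.5 0;62 -103 -27 0 0 -89.5 0;62 -103 -27 0 0 -89.5 0;62 -103 -27 0 0 -89.5 0"

```text
time: 23.63
tool_pos: [0.3731, 0.2887, 0.1964]
tcp_rot: [-0.493, -3.1, 0.004]
wrist_force: [-0.3, 0.3, 0.3]
width: 0.001
```

Run:
```python
from h import *
go([.375,.29,.12],179.4)
```

```text
go [0.375 0.29  0.12 ] 179.4 -> [-1.6  2.1 76.4] [ -0.16  -0.16 -17.46] t 23.63 w 0.001 F [-0.3  0.3  0.3]
```

Call:
arm_command --targets "0 2 40 0 0 -17.5 0;0 2 76 0 0 -17.5 0;0 2 76 0 0 -17.5 0;0 2 110 0 0 -17.5 0;0 2 149 0 0 -17.5 0;0 2 149 0 0 -17.5 0;0 2 149 0 0 -17.5 0"

```text
time: 24.22
tool_pos: [0.3715, 0.2889, 0.046]
tcp_rot: [-0.025, -3.134, 0.009]
wrist_force: [0.6, 0.1, 0.7]
width: -0.001
```

Run:
```python
from h import *
go([.395,.29,.048],179.4)
```

```text
go [0.395 0.29  0.048] 179.4 -> [-23.5   1.4  -2.2] [-0.32 -0.44 -0.33] t 24.22 w -0.001 F [0.6 0.1 0.7]
```

Call:
arm_command --targets "-15 1 0 0 0 0 0;-28 1 0 0 0 0 0;-40 1 0 0 0 0 0;-52 1 0 0 0 0 0;-65 1 0 0 0 0 0;-78 1 0 0 0 0 0;-91 1 0 0 0 0 0;-104 1 0 0 0 0 0;-117 1 0 0 0 0 0;-117 1 0 0 0 0 0" --newtons 60

```text
time: 25.05
tool_pos: [0.4951, 0.2915, 0.0514]
tcp_rot: [0.027, 3.139, 0.003]
wrist_force: [-2.6, 1.2, 2.2]
width: 0.003
```

Call:
arm_command --targets "-6 0 0 0 0 0 0;-11 0 0 0 0 0 0;-15 0 0 0 0 0 0;-18 0 0 0 0 0 0;-21 0 0 0 0 0 0;-21 0 0 0 0 0 0"

```text
time: 25.55
tool_pos: [0.5129, 0.2906, 0.0504]
tcp_rot: [-0.026, -3.141, -0.001]
wrist_force: [-3.6, 1.8, 1.7]
width: 0.002
```

Call:
arm_command --targets "-3 0 0 0 0 0 0;-6 0 0 0 0 0 0;-6 0 0 0 0 0 0;-6 0 0 0 0 0 0"

```text
time: 25.88
tool_pos: [0.5178, 0.2904, 0.0502]
tcp_rot: [-0.026, -3.139, -0.001]
wrist_force: [-6.7, 2.3, 4.2]
width: 0.004
```

Call:
arm_command --targets "-2 0 0 0 0 0 0;-4 0 0 0 0 0 0;-4 0 0 0 0 0 0;-4 0 0 0 0 0 0"

```text
time: 26.22
tool_pos: [0.5179, 0.2904, 0.0502]
tcp_rot: [-0.027, -3.132, 0.001]
wrist_force: [-17.7, 2.5, 14.1]
width: -0.0
```

Call:
arm_command --targets "6 0 0 0 0 0 0;14 0 0 0 0 0 0;24 0 0 0 0 0 0;40 0 0 0 0 0 0;80 0 0 0 0 0 0;120 0 0 0 0 0 0;140 0 0 0 0 0 0;140 0 0 0 0 0 0;140 0 -100 0 0 0 0;140 0 -150 0 0 0 0.5"

```text
time: 27.05
tool_pos: [0.3807, 0.2904, 0.131]
tcp_rot: [-0.024, -3.137, 0.007]
wrist_force: [1.7, 0.5, 0.6]
width: 0.124
```

Run:
```python
from h import *
im,d=grab('top','t17')
cv2.imwrite('pics/t17z.png',cv2.resize(im[130:260,100:420],None,fx=2.5,fy=2.5,interpolation=cv2.INTER_CUBIC))
look('w17')
go([.518,-.40,.2],93.4)
```

```text
[0.3874 0.2949 0.1421]
go [ 0.518 -0.4    0.2  ] 93.4 -> [-141.3 -693.   -63.4] [ 0.97  0.26 85.68] t 27.15 w 0.301 F [0.9 0.4 1. ]
```

View pics/t17z.png

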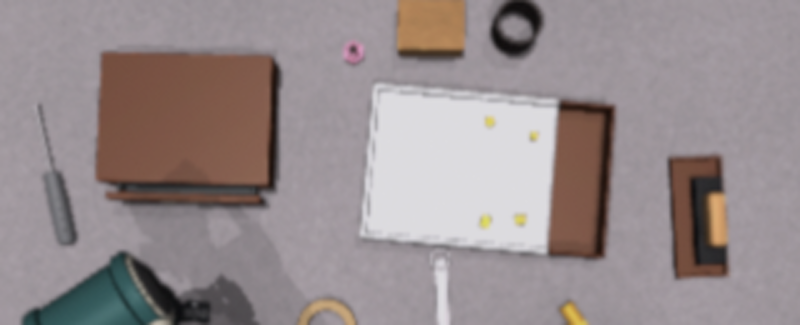

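Run:
```python
from h import *
go([.47,-.02,.27],110)
```

```text
go [ 0.47 -0.02  0.27] 110 -> [ -88.1 -313.2 -130.9] [ 0.89  0.38 69.08] t 27.15 w 0.301 F [0.9 0.4 1. ]
```

Call:
arm_command --targets "0 -20 -40 0 0 7 0.6;-88 -313 -125 0 0 69 0.6;-88 -313 -125 0 0 69 0.6;-88 -313 -125 0 0 69 0.6;-88 -313 -125 0 0 69 0.6;-88 -313 -125 0 0 69 0.6;-88 -313 -125 0 0 69 0.6;-88 -313 -125 0 0 69 0.6;-88 -313 -125 0 0 69 0.6;-88 -313 -125 0 0 69 0.6"

```text
time: 27.98
tool_pos: [0.4691, -0.0276, 0.2605]
tcp_rot: [1.81, 2.558, 0.001]
wrist_force: [0.6, 0.1, -0.3]
width: 0.596
```

Run:
```python
from h import *
go([.46,-.38,.25],42)
```

```text
go [ 0.46 -0.38  0.25] 42 -> [-329.2 -125.8   11.8] [ 0.45  0.13 67.43] t 27.98 w 0.596 F [ 0.6  0.1 -0.3]
```

Call:
arm_command --targets "-329 -126 10 0 0 67.5 0.6;-329 -126 10 0 0 67.5 0.6;-329 -126 10 0 0 67.5 0.6;-329 -126 10 0 0 67.5 0.6;-329 -126 10 0 0 67.5 0.6;-329 -126 10 0 0 67.5 0.6;-329 -126 10 0 0 67.5 0.6;-329 -126 10 0 0 67.5 0.6;-329 -126 10 0 0 67.5 0.6;-329 -126 10 0 0 67.5 0.6"

```text
time: 28.82
tool_pos: [0.4598, -0.3801, 0.2473]
tcp_rot: [2.93, 1.124, -0.002]
wrist_force: [0.4, 0.2, 0.6]
width: 0.6
```

Run:
```python
from h import *
go([.46,-.40,.25],3.4)
```

```text
go [ 0.46 -0.4   0.25] 3.4 -> [-13.2  14.9  -2.6] [ 0.19  0.06 38.58] t 28.82 w 0.6 F [0.4 0.2 0.6]
```

Call:
arm_command --targets "-13 15 -3 0 0 38.5 0.6;-13 15 -3 0 0 38.5 0.6;-13 15 -3 0 0 38.5 0.6;-13 15 -3 0 0 38.5 0.6;-13 15 -3 0 0 38.5 0.6;-13 15 -3 0 0 38.5 0.6;-13 15 -3 0 0 38.5 0.6;-13 15 -3 0 0 38.5 0.6"

```text
time: 29.48
tool_pos: [0.461, -0.395, 0.2508]
tcp_rot: [3.139, 0.113, 0.0]
wrist_force: [-0.7, 0.3, 0.2]
width: 0.6
```

Run:
```python
from h import *
st=bot.read_state();im,d=grab('wrist','w18');np.savez('pics/w18s.npz',**st);print(st['tool_pos'])
im,d=grab('scene','s18');cv2.imwrite('pics/s18z.png',cv2.resize(im[190:290,40:200],None,fx=5,fy=5,interpolation=cv2.INTER_CUBIC))
```

```text
[ 0.46101021 -0.3949695   0.25076939]
```

View pics/w18.png

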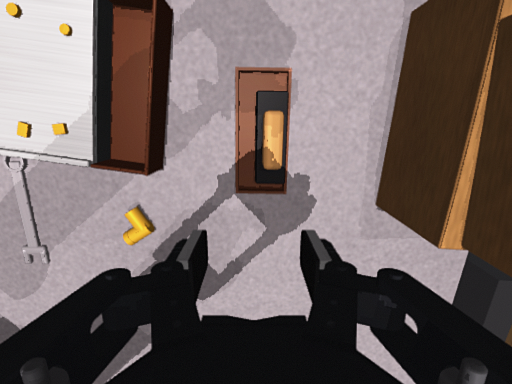

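View pics/s18z.png

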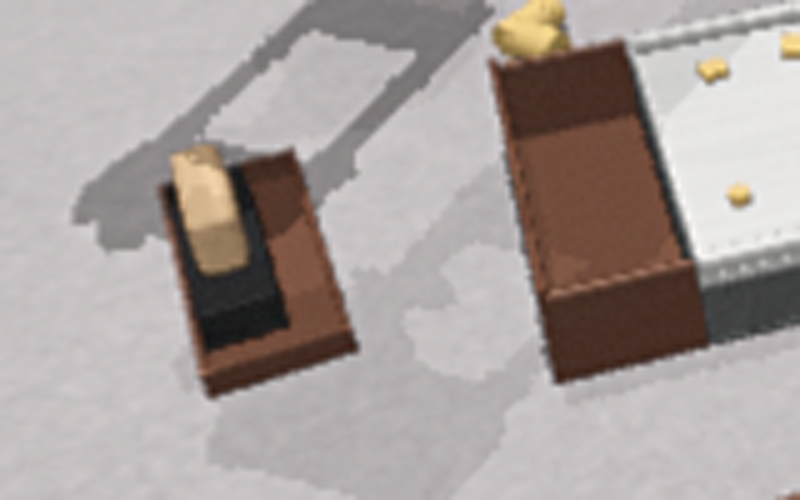

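Run:
```python
from h import *
st=dict(np.load('pics/w18s.npz'));T=camT('wrist',st);im=cv2.imread('pics/w18.png');d=np.load('pics/w18.npy')
P=cloud('wrist',d,T);Z=P[...,2]
reg=np.zeros_like(Z,bool);reg[60:200,230:300]=1
for lo,hi in [(.055,.075),(.023,.033),(.012,.02)]:
    m=reg&(Z>lo)&(Z<hi);q=P[m];r=cv2.minAreaRect((q[:,:2]*1000).astype(np.float32));print(lo,m.sum(),r,np.median(q[:,2]))
print(onplane('wrist',[(264,113),(283,111),(265,169),(282,170)],.062,T).round(4))
print('rest',onplane('wrist',[(236,68),(291,69),(236,191),(287,193)],.016,T).round(4))
go([.52,-.415,.12],3.4)
```

```text
0.055 1150 ((507.60406494140625, -415.4122314453125), (68.39962005615234, 23.869888305664062), 4.335676193237305) 0.062275518048528294
0.023 1614 ((508.7574462890625, -415.20477294921875), (117.61325073242188, 40.155052185058594), 3.306220531463623) 0.026739670352856626
0.012 1093 ((514.0201416015625, -402.9694519042969), (166.21075439453125, 72.36003112792969), 3.212263822555542) 0.01460177149973202
[[ 0.5385 -0.402   0.062 ]
 [ 0.5423 -0.4236  0.062 ]
 [ 0.4735 -0.4086  0.062 ]
 [ 0.4738 -0.4293  0.062 ]]
rest [[ 0.5923 -0.3638  0.016 ]
 [ 0.5963 -0.4334  0.016 ]
 [ 0.4319 -0.3729  0.016 ]
 [ 0.4342 -0.4451  0.016 ]]
go [ 0.52  -0.415  0.12 ] 3.4 -> [ 57.3  24.5 130.8] [ 0.03 -0.01  0.73] t 29.58 w 0.6 F [-0.2 -0.8 -0.6]
```

Run:
```python
from h import *
go([.508,-.4153,.10],3.6)
```

```text
go [ 0.508 -0.415  0.1  ] 3.6 -> [ 45.3  23.9 150.8] [ 0.03 -0.01  0.53] t 29.58 w 0.6 F [-0.2 -0.8 -0.6]
```

Call:
arm_command --targets "45 24 40 0 0 0.5 0.6;45 24 80 0 0 0.5 0.6;45 24 120 0 0 0.5 0.6;45 24 150 0 0 0.5 0.6;45 24 150 0 0 0.5 0.6;45 24 150 0 0 0.5 0.6;45 24 150 0 0 0.5 0.6"

```text
time: 30.17
tool_pos: [0.5084, -0.4157, 0.1026]
tcp_rot: [3.139, 0.098, 0.002]
wrist_force: [-0.4, -0.2, 0.8]
width: 0.603
```

Run:
```python
from h import *
grab('wrist','w19')
go([.508,-.4153,.032],3.6)
```

```text
go [ 0.508 -0.415  0.032] 3.6 -> [-1.5 -1.6 72.2] [ 0.21 -0.2  -0.01] t 30.22 w 0.599 F [-0.4  0.9 -0. ]
```

View pics/w19.png

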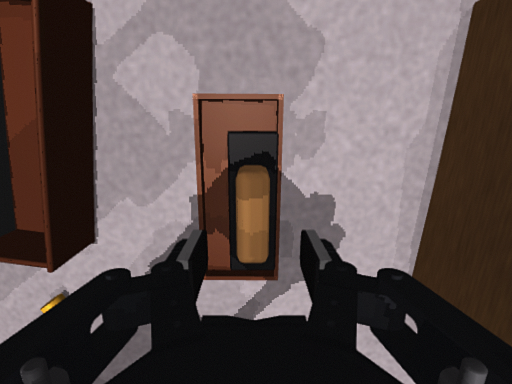

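Call:
arm_command --targets "-1 -1 35 0 0 0 0.6;-1 -1 60 0 0 0 0.6;-1 -1 70 0 0 0 0.6;-1 -1 70 0 0 0 0.6;-1 -1 70 0 0 0 0.6"

```text
time: 30.63
tool_pos: [0.5077, -0.415, 0.0331]
tcp_rot: [3.138, 0.098, 0.003]
wrist_force: [0.5, -0.8, -0.0]
width: 0.599
```

Run:
```python
from h import *
go([.508,-.4153,.032],3.6)
```

```text
go [ 0.508 -0.415  0.032] 3.6 -> [0.3 0.3 1.1] [ 0.11 -0.11 -0.03] t 30.63 w 0.599 F [ 0.5 -0.8 -0. ]
```

Call:
arm_command --targets "0 0 0 0 0 0 0;0 0 0 0 0 0 0;0 0 0 0 0 0 0;0 0 0 0 0 0 0;0 0 0 0 0 0 0" --newtons 90

```text
time: 31.05
tool_pos: [0.5082, -0.4151, 0.0337]
tcp_rot: [3.138, 0.098, 0.005]
wrist_force: [-1.0, 1.4, 6.1]
width: 0.267
```

Run:
```python
from h import *
go([.508,-.4153,.032],3.6)
```

```text
go [ 0.508 -0.415  0.032] 3.6 -> [-0.3  0.2  1.7] [ 0.15 -0.18 -0.04] t 31.05 w 0.267 F [-1.   1.4  6.1]
```

Call:
arm_command --targets "0 0 -40 0 0 0 0;0 0 -80 0 0 0 0;0 0 -120 0 0 0 0;0 0 -140 0 0 0 0;0 0 -140 0 0 0 0;0 0 -140 0 0 0 0"

```text
time: 31.55
tool_pos: [0.5075, -0.4148, 0.1731]
tcp_rot: [3.137, 0.098, 0.005]
wrist_force: [0.2, 0.2, -3.0]
width: 0.265
```

Run:
```python
from h import *
grab('wrist','w20')
go([.6006,-.0387,.17],-4.1)
```

```text
go [ 0.601 -0.039  0.17 ] -4.1 -> [ 117.6 -368.3    0.4] [-0.02  0.02  7.68] t 31.6 w 0.271 F [-0.8 -0.3 -3. ]
```

View pics/w20.png

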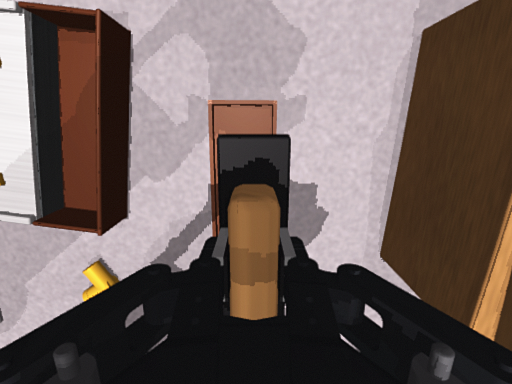

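Call:
arm_command --targets "118 -368 0 0 0 7.7 0;118 -368 0 0 0 7.7 0;118 -368 0 0 0 7.7 0;118 -368 0 0 0 7.7 0;118 -368 0 0 0 7.7 0;118 -368 0 0 0 7.7 0;118 -368 0 0 0 7.7 0;118 -368 0 0 0 7.7 0;118 -368 0 0 0 7.7 0;118 -368 0 0 0 7.7 0"

```text
time: 32.43
tool_pos: [0.6, -0.0334, 0.1672]
tcp_rot: [-3.136, 0.108, 0.009]
wrist_force: [-0.4, -0.2, -2.6]
width: 0.264
```

Call:
arm_command --targets "0 0 0 0 0 0 0;0 0 0 0 0 0 0;0 0 0 0 0 0 0"

```text
time: 32.68
tool_pos: [0.6, -0.0401, 0.1687]
tcp_rot: [3.139, -0.113, -0.006]
wrist_force: [-0.1, -0.1, -2.0]
width: 0.271
```

Run:
```python
from h import *
st=bot.read_state();im,d=grab('wrist','w21');T=camT('wrist',st)
hsv=cv2.cvtColor(im,cv2.COLOR_BGR2HSV)
go([.6006,-.0387,.085],-4.1)
# board corners expectation
O=np.array([.5678,-.0765]);a=np.radians(-4.1);bx=np.array([np.cos(a),np.sin(a)]);by=np.array([-bx[1],bx[0]])
f=lambda x,y,z:np.r_[O+x*bx+y*by,z]
for q in [(.095,.12,.055),(.103,.128,.055),(-.095,.12,.055),(.095,-.12,.055),(-.095,-.12,.055),(.095,-.12,.045)]: print(q,proj('wrist',f(*q),T)[0].round(1))
```

```text
go [ 0.601 -0.039  0.085] -4.1 -> [ 0.4 -1.9 84.2] [ 0.03  0.16 -0.09] t 32.73 w 0.264 F [ 0.4 -0.1 -2.9]
(0.095, 0.12, 0.055) [162.9 122.9]
(0.103, 0.128, 0.055) [153.3 113.8]
(-0.095, 0.12, 0.055) [178.3 304.3]
(0.095, -0.12, 0.055) [427.7 123.6]
(-0.095, -0.12, 0.055) [398.5 303.5]
(0.095, -0.12, 0.045) [421.3 123.4]
```

View pics/w21.png

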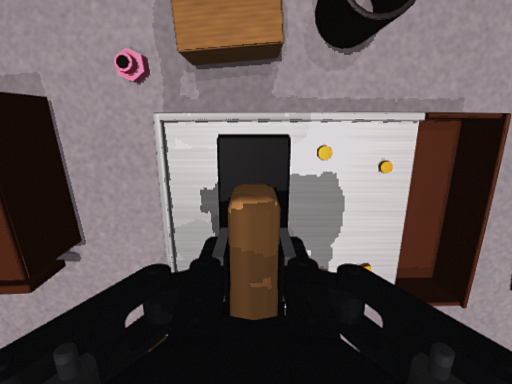

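Call:
arm_command --targets "-5 -1 35 0 0 0 0;-5 -1 65 0 0 0 0;-5 -1 80 0 0 0 0;-5 -1 82 0 0 0 0;-5 -1 82 0 0 0 0;-5 -1 82 0 0 0 0"

```text
time: 33.23
tool_pos: [0.5973, -0.0391, 0.0898]
tcp_rot: [3.139, -0.115, 0.002]
wrist_force: [-0.1, -0.9, -2.2]
width: 0.263
```

Run:
```python
from h import *
grab('wrist','w22')
go([.5956,-.0387,.075],-4.1)
```

```text
go [ 0.596 -0.039  0.075] -4.1 -> [-2.5 -0.1 15.6] [ 0.01 -0.18 -0.09] t 33.28 w 0.264 F [ 0.7 -0.8 -1.8]
```

View pics/w22.png

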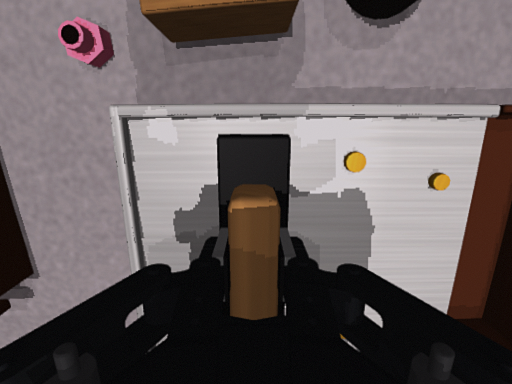

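Call:
arm_command --targets "-1 0 7 0 0 0 0;-1 0 13 0 0 0 0;-1 0 14 0 0 0 0;-1 0 14 0 0 0 0;-1 0 14 0 0 0 0"

```text
time: 33.7
tool_pos: [0.5956, -0.0379, 0.0749]
tcp_rot: [3.14, -0.113, 0.0]
wrist_force: [0.3, 0.1, -2.9]
width: 0.262
```

Call:
arm_command --targets "0 0 1 0 0 0 0;0 0 1 0 0 0 0;0 0 1 0 0 0 0"

```text
time: 33.95
tool_pos: [0.5956, -0.0379, 0.0748]
tcp_rot: [3.14, -0.113, 0.0]
wrist_force: [-3.2, 1.2, 5.3]
width: 0.271
```

Call:
arm_command --targets "0 8 -0.5 0 0 0 0;0 17 -0.5 0 0 0 0;0 26 -0.5 0 0 0 0;0 35 -0.5 0 0 0 0;0 44 -0.5 0 0 0 0;0 53 -0.5 0 0 0 0;0 62 -0.5 0 0 0 0;0 71 -0.5 0 0 0 0;0 80 -0.5 0 0 0 0;0 80 -0.5 0 0 0 0"

```text
time: 34.78
tool_pos: [0.59, -0.1202, 0.0747]
tcp_rot: [3.138, -0.114, 0.001]
wrist_force: [0.0, -2.2, 4.8]
width: 0.271
```

Run:
```python
from h import *
grab('wrist','w23')
go([.5956,-.0387,.075],-4.1)
```

```text
go [ 0.596 -0.039  0.075] -4.1 -> [ -0.3 -81.6  -0.5] [ 0.15 -0.05 -0.05] t 34.83 w 0.265 F [-0.1 -3.1  3.6]
```

View pics/w23.png

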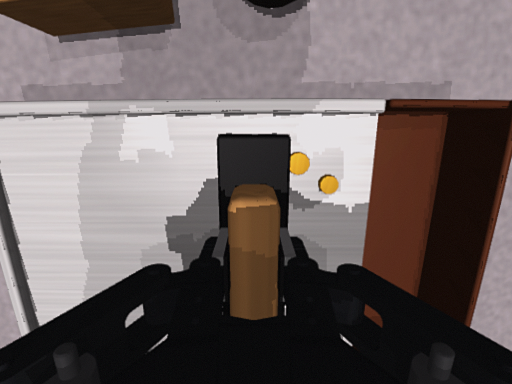

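Both far-side slugs are ahead of the scraper face, at (298,163) and (329,184). Continue over the edge.

Call:
arm_command --targets "0 9 0 0 0 0 0;0 18 0 0 0 0 0;0 27 0 0 0 0 0;0 36 0 0 0 0 0;0 45 0 0 0 0 0;0 54 0 0 0 0 0;0 63 0 0 0 0 0;0 72 0 0 0 0 0;0 76 0 0 0 0 0;0 76 0 0 0 0 0"

```text
time: 35.67
tool_pos: [0.5845, -0.1941, 0.0747]
tcp_rot: [-3.139, 0.114, -0.001]
wrist_force: [-0.4, 0.5, 6.0]
width: 0.265
```

Run:
```python
from h import *
grab('wrist','w24')
go([.5956,-.0387,.075],-4.1)
```

```text
go [ 0.596 -0.039  0.075] -4.1 -> [  -0.2 -155.7   -0.3] [ 0.02 -0.03 -0.05] t 35.72 w 0.269 F [0.2 0.6 5.9]
```

View pics/w24.png

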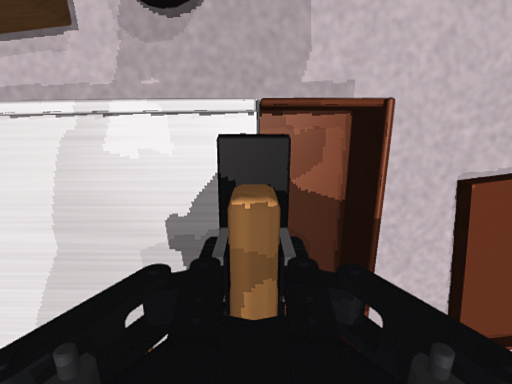

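Call:
arm_command --targets "0 0 -30 0 0 0 0;0 0 -60 0 0 0 0;-30 -30 -60 0 0 0 0;-55 -60 -60 0 0 0 0;-55 -100 -60 0 0 0 0;-55 -140 -60 0 0 0 0;-55 -155 -60 0 0 0 0;-55 -155 -60 0 0 0 0;-55 -155 -60 0 0 0 0;-55 -155 -60 0 0 0 0"

```text
time: 36.55
tool_pos: [0.5397, -0.0357, 0.1332]
tcp_rot: [3.139, -0.112, -0.004]
wrist_force: [0.7, -0.4, -3.0]
width: 0.266
```

Run:
```python
from h import *
grab('wrist','w25')
im,d=grab('scene','s25');cv2.imwrite('pics/s25z.png',cv2.resize(im[170:290,120:290],None,fx=4.5,fy=4.5,interpolation=cv2.INTER_CUBIC))
O=np.array([.5678,-.0765]);a=np.radians(-4.1);bx=np.array([np.cos(a),np.sin(a)]);by=np.array([-bx[1],bx[0]])
q=O-.028*bx+.04*by
go([q[0],q[1],.075],-4.1)
```

```text
go [ 0.543 -0.035  0.075] -4.1 -> [ 2.5 -1.8 58.7] [ 0.03  0.07 -0.09] t 36.65 w 0.265 F [ 0.1 -0.9 -2.3]
```

View pics/w25.png

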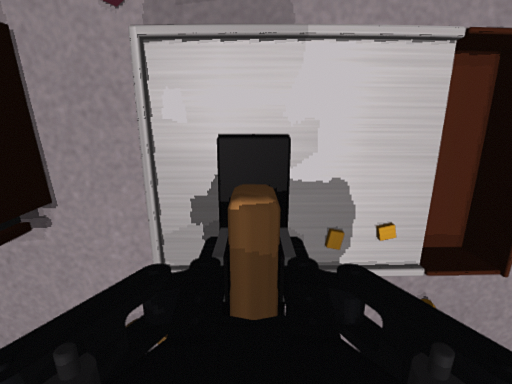

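View pics/s25z.png

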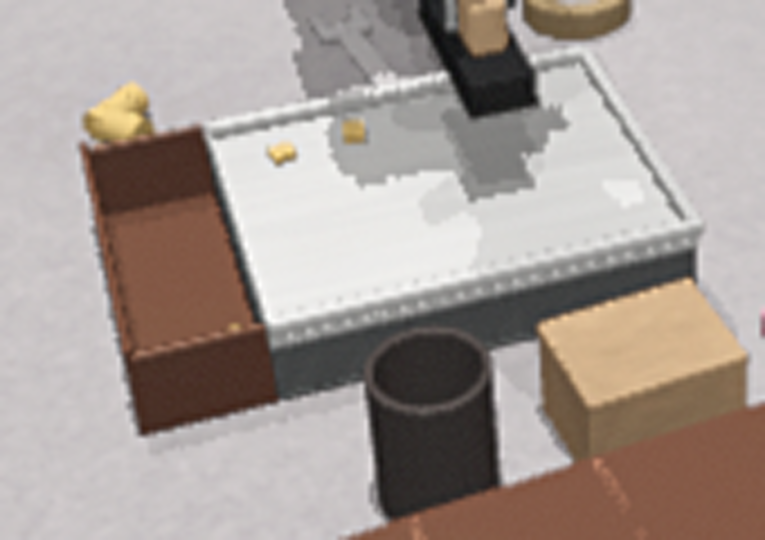

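Call:
arm_command --targets "2 -2 20 0 0 0 0;2 -2 40 0 0 0 0;2 -2 50 0 0 0 0;2 -2 56 0 0 0 0;2 -2 56 0 0 0 0;2 -2 56 0 0 0 0"

```text
time: 37.15
tool_pos: [0.5428, -0.0336, 0.0783]
tcp_rot: [3.139, -0.114, -0.001]
wrist_force: [-1.1, -0.4, -2.4]
width: 0.269
```

Run:
```python
from h import *
go([.543,-.035,.075],-4.1)
```

```text
go [ 0.543 -0.035  0.075] -4.1 -> [0.3 1.4 3.3] [ 0.    0.03 -0.07] t 37.15 w 0.269 F [-1.1 -0.4 -2.4]
```

Call:
arm_command --targets "0 0 3 0 0 0 0;0 0 4 0 0 0 0;0 0 4 0 0 0 0"

```text
time: 37.4
tool_pos: [0.5432, -0.0332, 0.0749]
tcp_rot: [3.139, -0.113, 0.002]
wrist_force: [-0.3, -0.1, -3.6]
width: 0.261
```

Call:
arm_command --targets "0 9 0.5 0 0 0 0;0 18 0.5 0 0 0 0;0 27 0.5 0 0 0 0;0 36 0.5 0 0 0 0;0 45 0.5 0 0 0 0;0 54 0.5 0 0 0 0;0 63 0.5 0 0 0 0;0 72 0.5 0 0 0 0;0 80 0.5 0 0 0 0;0 80 0.5 0 0 0 0"

```text
time: 38.23
tool_pos: [0.5377, -0.1151, 0.0747]
tcp_rot: [3.138, -0.115, 0.003]
wrist_force: [-0.2, 0.7, 5.3]
width: 0.267
```

Run:
```python
from h import *
im,d=grab('scene','s26');cv2.imwrite('pics/s26z.png',cv2.resize(im[170:290,120:290],None,fx=4.5,fy=4.5,interpolation=cv2.INTER_CUBIC))
go([.543,-.035,.075],-4.1)
```

```text
go [ 0.543 -0.035  0.075] -4.1 -> [ -0.5 -80.2  -0.4] [ 0.1  -0.1  -0.07] t 38.28 w 0.264 F [ 0.4 -0.3  4. ]
```

View pics/s26z.png

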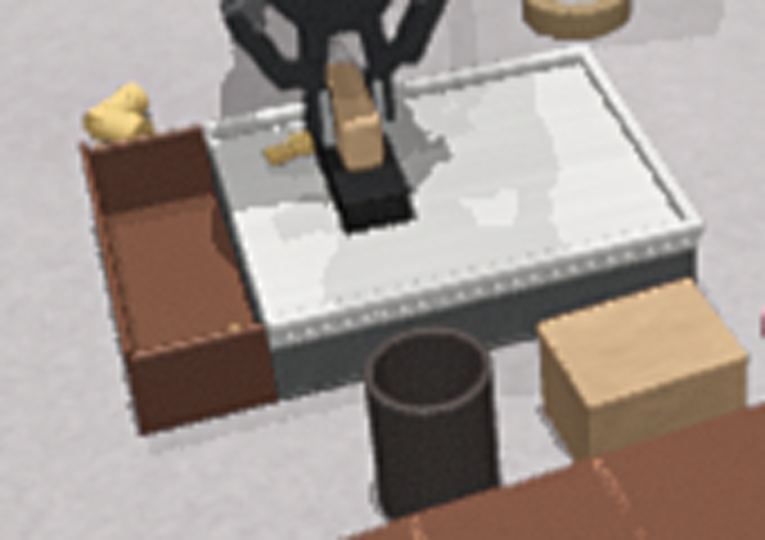

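Call:
arm_command --targets "0 9 0 0 0 0 0;0 18 0 0 0 0 0;0 27 0 0 0 0 0;0 36 0 0 0 0 0;0 45 0 0 0 0 0;0 54 0 0 0 0 0;0 63 0 0 0 0 0;0 72 0 0 0 0 0;0 79 0 0 0 0 0;0 79 0 0 0 0 0"

```text
time: 39.12
tool_pos: [0.5316, -0.1937, 0.0747]
tcp_rot: [3.138, -0.115, 0.002]
wrist_force: [0.5, 1.1, 5.1]
width: 0.269
```

Call:
arm_command --targets "0 0 -30 0 0 0 0;0 0 -60 0 0 0 0;0 0 -90 0 0 0 0;0 0 -90 0 0 0 0;0 0 -90 0 0 0 0"

```text
time: 39.53
tool_pos: [0.532, -0.1932, 0.1652]
tcp_rot: [3.137, -0.114, 0.004]
wrist_force: [0.9, -0.1, -2.5]
width: 0.266
```

Run:
```python
from h import *
im,d=grab('top','t27');cv2.imwrite('pics/t27z.png',cv2.resize(im[150:250,230:400],None,fx=4.6,fy=4.6,interpolation=cv2.INTER_CUBIC))
im,d=grab('scene','s27');cv2.imwrite('pics/s27z.png',cv2.resize(im[170:290,60:230],None,fx=4.5,fy=4.5,interpolation=cv2.INTER_CUBIC))
grab('wrist','w27')
go([.5137,-.403,.16],3.3)
```

```text
go [ 0.514 -0.403  0.16 ] 3.3 -> [-2.000e-01  2.121e+02  9.000e-01] [-0.07  0.26 -7.44] t 39.68 w 0.264 F [-0.7  0.1 -3.3]
```

View pics/t27z.png

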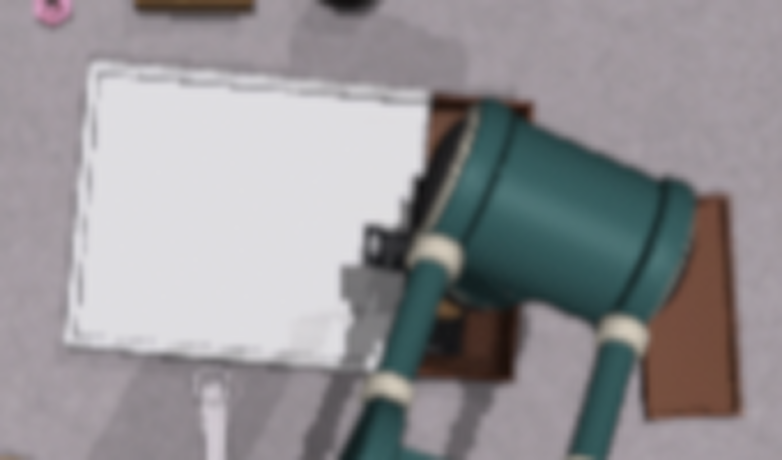

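View pics/s27z.png

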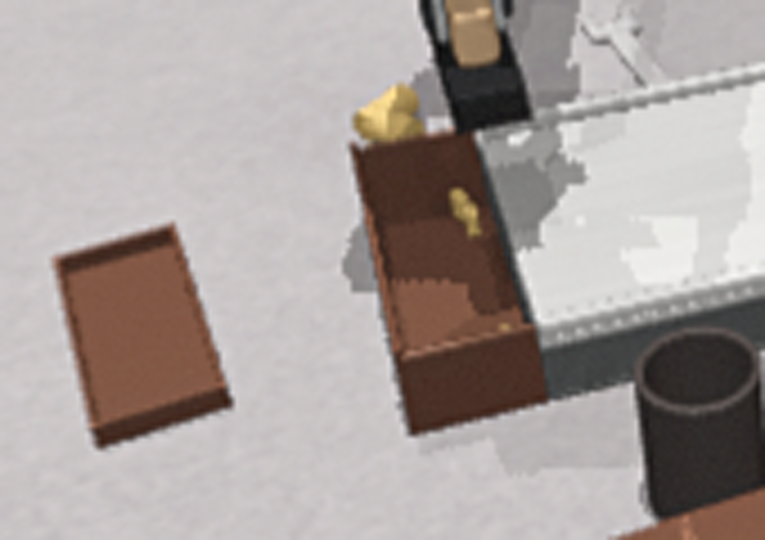

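View pics/w27.png

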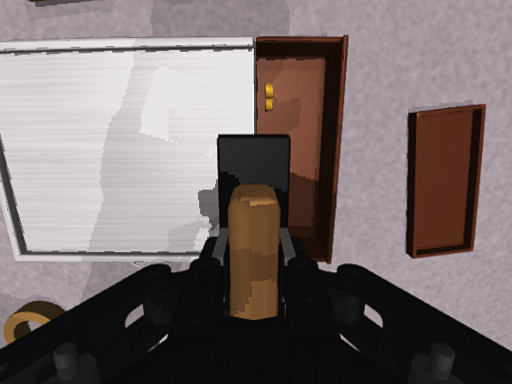

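Call:
arm_command --targets "0 212 0 0 0 -7.4 0;0 212 0 0 0 -7.4 0;0 212 0 0 0 -7.4 0;0 212 0 0 0 -7.4 0;0 212 0 0 0 -7.4 0;0 212 0 0 0 -7.4 0;0 212 0 0 0 -7.4 0;0 212 0 0 0 -7.4 0;0 212 0 0 0 -7.4 0"

```text
time: 40.43
tool_pos: [0.5153, -0.4012, 0.1619]
tcp_rot: [-3.137, -0.09, 0.004]
wrist_force: [-0.6, -0.0, -1.7]
width: 0.269
```

Run:
```python
from h import *
grab('wrist','w28')
go([.5137,-.403,.034],3.3)
```

```text
go [ 0.514 -0.403  0.034] 3.3 -> [ -1.8   2.1 128.4] [-0.13  0.1   0.04] t 40.48 w 0.266 F [-0.6  0.9 -1.3]
```

View pics/w28.png

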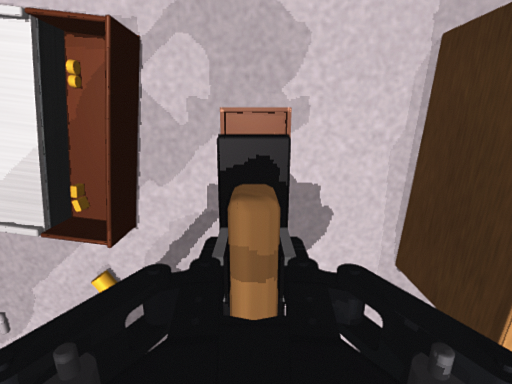

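Call:
arm_command --targets "-1 2 40 0 0 0 0;-1 2 80 0 0 0 0;-1 2 105 0 0 0 0;-1 2 115 0 0 0 0;-1 2 122 0 0 0 0;-1 2 126 0 0 0 0;-1 2 126 0 0 0 0;-1 2 126 0 0 0 0"

```text
time: 41.15
tool_pos: [0.5167, -0.406, 0.04]
tcp_rot: [3.138, 0.09, 0.004]
wrist_force: [-0.2, 0.9, -2.5]
width: 0.267
```

Run:
```python
from h import *
go([.5137,-.403,.034],3.3)
```

```text
go [ 0.514 -0.403  0.034] 3.3 -> [-2.8 -3.2  5.9] [ 0.14 -0.15 -0.  ] t 41.15 w 0.267 F [-0.2  0.9 -2.5]
```

Call:
arm_command --targets "-1 -2 3 0 0 0 0;-1 -2 5 0 0 0 0;-1 -2 5 0 0 0 0;-1 -2 5 0 0 0 0"

```text
time: 41.48
tool_pos: [0.5146, -0.4037, 0.0338]
tcp_rot: [3.139, 0.089, 0.002]
wrist_force: [-0.0, 0.5, 1.4]
width: 0.266
```

Touching down. Release and lift.

Call:
arm_command --targets "0 0 0.5 0 0 0 0;0 0 0.5 0 0 0 0.6;0 0 0.5 0 0 0 0.6;0 0 0.5 0 0 0 0.6;0 0 -10 0 0 0 0.6;0 0 -40 0 0 0 0.6;0 0 -80 0 0 0 0.6;0 0 -120 0 0 0 0.6;-10 60 -150 0 0 0 0.6;-20 100 -160 0 0 0 0.6"

```text
time: 42.32
tool_pos: [0.5063, -0.4799, 0.1906]
tcp_rot: [3.135, 0.095, 0.009]
wrist_force: [0.6, -0.8, -0.7]
width: 0.599
```

Call:
arm_command --targets "-30 60 -40 0 0 0 0.6;-30 60 -40 0 0 0 0.6;-30 60 -40 0 0 0 0.6;-30 60 -40 0 0 0 0.6"

```text
time: 42.65
tool_pos: [0.4769, -0.5436, 0.2272]
tcp_rot: [3.137, 0.085, 0.004]
wrist_force: [-0.6, 0.7, -0.7]
width: 0.598
```

Run:
```python
from h import *
grab('wrist','w29')
im,d=grab('top','t29');cv2.imwrite('pics/t29z.png',cv2.resize(im[130:260,90:410],None,fx=2.5,fy=2.5,interpolation=cv2.INTER_CUBIC))
im,d=grab('scene','s29');cv2.imwrite('pics/s29z.png',cv2.resize(im[130:290,60:430],None,fx=2.1,fy=2.1,interpolation=cv2.INTER_CUBIC))
print(bot.read_state()['tool_pos'])
T=camT('top');P=cloud('top',d,T)
```

```text
[ 0.47717042 -0.53959685  0.22338079]
```

View pics/w29.png

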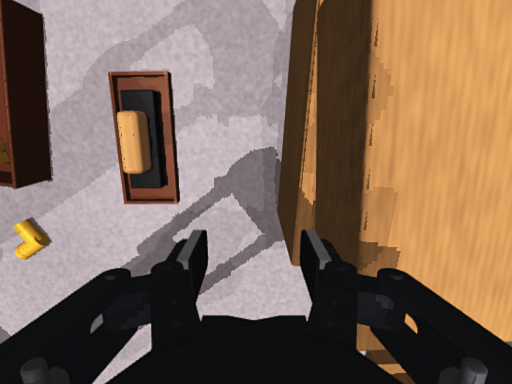

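View pics/t29z.png

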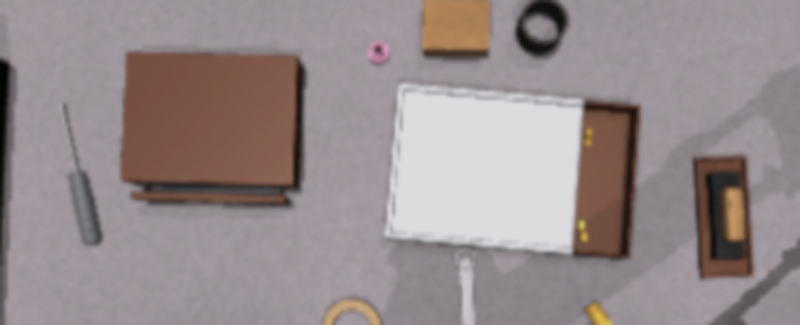

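View pics/s29z.png

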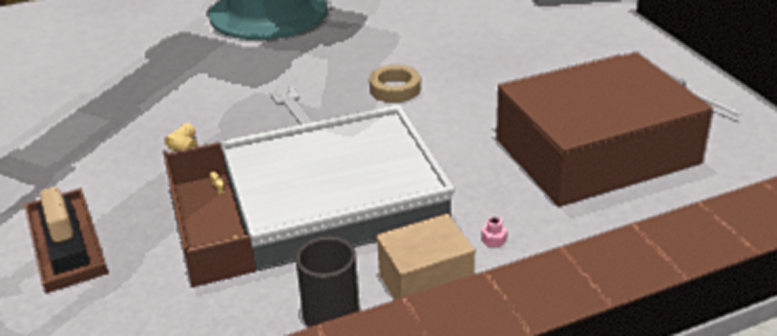

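Call:
arm_command --targets "0 -40 -20 0 0 0 0.6;0 -40 -20 0 0 0 0.6;0 -40 -20 0 0 0 0.6;0 -40 -20 0 0 0 0.6"

```text
time: 43.13
tool_pos: [0.4756, -0.4998, 0.2442]
tcp_rot: [-3.14, -0.093, 0.0]
wrist_force: [-0.6, 0.2, -0.0]
width: 0.599
```

Run:
```python
from h import *
st=bot.read_state();print(st['time'],st['tool_pos'],st['wrist_force'])
print(bot.finish_job())
```

```text
43.1333 [ 0.47559803 -0.49979826  0.24416614] [-0.55414079  0.18506823 -0.0106321 ]
the job is handed in; nothing more can be done
None
```

The job is done and handed in after about 43 s of robot time.

- **Drawer:** I pressed the front to the stop, at about 17 N, and the drawer came fully out. I set all four fittings upright in the tray, then pressed it to the stop again. In the last overhead picture, about 16 s later, it was still in the latched position.
- **Offcuts:** I pushed the four offcuts into the trough with the scraper in two sweeps. The last pictures show all four in the trough and nothing on the board. The fingers never touched them.
- **Scraper:** It had been knocked about 12 mm sideways within its rest before I took it. I measured its position again before gripping it. It now stands upright near the middle of the rest, and the gripper is open and clear.
- **Other things:** The carton, sleeve, screwdriver, tape, elbow, spanner and pink look-alike look where they were at the start. I judged this from the pictures and did not measure it.

No check failed. The only oddity was that the position readings wandered by a few millimetres just after each move, so I re-read them before each grasp.

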